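Demagnetise a batch of ground die buttons

TASK

Demagnetise the flanged steel die buttons: stand all of them side by side on the deck of the demagnetiser's carriage, only then pull the power knob straight out to switch the coil on, push the carriage by its handle to its end stop in the tunnel and let go there, so that spring and damper bring it home by themselves, and once it is home push the knob back in. Then stand every die button on its flange in the steel tray. Leave the brass bushing on the board, and the bottle, steel block and cup beyond where they are.

Things in the scene. Friction and masses are not known exactly. Their poses are not given: they have to be found in the camera images.
- button0: hardened steel die button (one of up to three alike; None if absent): round flange 46 mm across and 10 mm thick at the bottom, round shank 28 mm across above it, 46 mm tall in all, about 0.3 kg. Starts standing on its flange on the plywood board. Origin: centre of the flange's underside; z points from flange to shank end, up when it stands
- button1: hardened steel die button (one of up to three alike; None if absent): round flange 46 mm across and 10 mm thick at the bottom, round shank 28 mm across above it, 46 mm tall in all, about 0.3 kg. Starts standing on its flange on the plywood board. Origin: centre of the flange's underside; z points from flange to shank end, up when it stands
- button2: hardened steel die button (one of up to three alike; None if absent): round flange 46 mm across and 10 mm thick at the bottom, round shank 28 mm across above it, 46 mm tall in all, about 0.3 kg. Starts standing on its flange on the plywood board. Origin: centre of the flange's underside; z points from flange to shank end, up when it stands
- bushing: plain brass tube without a flange, 34 mm across, 34 mm tall, standing on the board among the die buttons; brass is not magnetic, it stays where it is. Origin: centre of its underside
- board: plywood part board 200 x 200 mm, 12 mm thick, fixed, to the left or the right of the demagnetiser; origin: centre of its underside. The die buttons and the bushing start on it, roughly 96 mm apart in a two by two pattern
- tray_floor (a point): centre of the floor of the flat steel tray for finished parts, on the other side of the demagnetiser from the board; the tray is fixed, 200 x 200 mm outside, floor 4 mm above the bench, rim 3 mm thick rising 12 mm above the floor. x and y run along its sides, z up
- demagnetiser: grey tunnel demagnetiser, fixed. Origin: on the bench under the middle of the deck when the carriage is home. x points into the tunnel (away from the robot, give or take 0.1 rad), y to the left, z up. A flat bed plate (12 mm high) runs from x = -140 to 200 mm, 200 mm wide
- tunnel_mouth (a point): bottom middle of the tunnel's front opening, on the bench, axes as the demagnetiser's, 75 mm ahead (+x) of its origin. The coil housing is 90 mm deep, 240 mm wide and 102 mm tall; its tunnel is 180 mm wide, the roof begins 83 mm above the bench. A switch box as tall and deep adjoins it on the left (y = 120 to 200 mm) with the power knob on its front
- deck (a point): deck of the sliding carriage: flat plate 68 mm along x, 172 mm along y, with a rim 4 mm thick and 5 mm high round it (60 x 164 mm free inside: room for three die buttons side by side along y, about 52 mm apart). This point: centre of its upper face, 26 mm above the bench; axes as the demagnetiser's. It rides along +x into the tunnel
- deck_handle (a point): upright round handle of the carriage, 18 mm across, black, its grip from 68 to 120 mm above the bench, 95 mm in front (-x) of the deck's middle; this point lies on its axis 104 mm above the bench. Fingers that stay above 75 mm there are clear of the die buttons when the deck runs home under them
- carriage (a joint): travel of the carriage along the demagnetiser's x in m: 0 home (deck in front of the tunnel), 0.115 at the end stop (deck in the coil). A return spring pulls it home with 3 N at home rising to 10 N at the end, and a damper adds 50 N per m/s; let go at the end it snaps home by itself in about a second, quickest at first (about 0.2 m/s)
- knob (a joint): push-pull power knob: 0 pushed in (off), 0.018 m pulled straight out towards the robot (-x of the demagnetiser; on). It snaps over at half travel (0.009) and stays at whichever end it was brought to; 5 to 7 N to move it
- knob_grip (a point): middle of the black round knob head, 36 mm across, 22 mm thick along x, its axis along the demagnetiser's x, 78 mm above the bench; pushed in, this point is 29 mm in front of the switch box's face. Can be pinched from above across its sides (along y)
- wash_bottle: bystander: white plastic squeeze bottle with bent blue spout, 74 mm across, 205 mm tall
- gauge_block: bystander: ground steel block 75 x 50 x 25 mm with small holes
- swarf_cup: bystander: dark open cup, 70 mm across, 70 mm tall
Not all that is in view belongs to the job. Of the things that look like the bushing, the larger one is meant. What is shaped like the button2 but blue is not meant.

How it is judged:
By the outcome, as a careful person would: the job done as asked, in the order asked, and still so for the second after the job is handed in, with the robot touching nothing.
Of button0, button1, button2 only 2 to 3 are there at a start; the rules pass over those that are not, and their reading is None.
At some moment in a run one of button0, button1, button2 may be knocked a few centimetres aside while the robot is not near it.
It also fails if it takes over 210 s, if anything falls off the work surface, if the arm or the gripper's body presses on something with over 40 N, if the wrist force passes 120 N, or if a joint passes its speed limit or range.

ROBOT

A 7-joint arm with a two-finger parallel gripper is mounted at the origin on the work surface. World frame = base frame: x ahead of the robot, y to its left, z up, the work surface at z = 0. Lengths are in m, angles in rad, forces in N, time in s.
With the tool pointing down it reaches from about 0.4 to 0.85 m from the base axis. Payload 4.5 kg.
Tool frame: the origin (TCP) lies midway between the tips of the shut fingers; the grasp point (between the pads) lies 19 mm behind it; z points along the fingers, y is the direction in which the jaws open and shut (so a half turn about z gives the same grasp; the last joint's range is limited). The gripper opens to 88 mm and grips with 3 to 60 N. Pads are 18 mm wide; open, the fingers measure 123 mm over their backs; the gripper's body (75 mm by 187 mm) begins 45 mm behind the grasp point.
Start: joints at [-1.148, 0.689, -0.195, 1.565, 0.157, 0.902, -0.215], TCP at [0.237, 0.578, 0.239] pointing down, gripper open.
Joint ranges: [-3.01, 3.01], [-0.46, 2.08], [-1.47, 1.51], [0.13, 2.56], [-1, 4.14], [0.04, 2.09], [-2.66, 2.66]. Speed limits (rad/s): [2.57, 2.57, 3.14, 3.14, 3.14, 3.14, 3.14].

INTERFACE

Orientations are given as a unit quaternion [x, y, z, w].
In Python, from plant import r gives the robot as it stands. The module is installed in compiled form; this text tells all that it offers.
- The arm moves only by the shell command python3 -m jog 'ROWS' [FORCE]. ROWS is JSON, a list of rows, each an object with "translation": the shift along the tool's x, y, z in units of 40 mm (1.0 is 40 mm), a list of three; "twist": the turn about the tool's z in units of 6 degrees (1.0 is 6 degrees); "claw": the opening in per cent of the stroke, from 0 (shut) to 100 (fully open). A call has 1 to 20 rows; each row shifts and turns the commanded pose from where the row before left it, along the tool's axes as they then stand; what a row does not reach is not made up. A row lasts 1/12 s, in which the tool goes at most 41.7 mm and 7.16 degrees, less where a joint would pass 70% of its speed; a pose out of reach is approached as far as the arm can. A call is refused whole if a number of a shift passes 1 or a number of a turn 1, either way. A call with a gripper value outside its range is refused whole. The fingers move at their own pace and stop on an object; FORCE is the grip in N (left out, the last holds). Time passes only in rows, so rows that do not move let the fingers close. It gives the time, the measured TCP pose, the force and the opening at its end, in the units of the state.
- r.get_state(): the state, without advancing time (a new reading comes with each control period).
- r.snapshot(name): name is "side" or "top" or "wrist"; returns a dict with "img" (480x640x3 uint8, red, green, blue), "fx", "fy", "cx", "cy" (pixels), "origin" and "rotation" of the camera in the world; the wrist camera has in their place "T_tool_cam" (4x4, takes a point from camera to tool coordinates, whose origin is the TCP and whose axes are the flange's). Camera axes: x right, y up, looking along -z (the intrinsics and any distortion apply to the point x, -y, -z); pixel columns grow to the right and rows downward; lengths in m; the calibration is good to about 2 mm. A picture is of the moment at which its call begins: read the wrist's pose just before it. There is no depth.
- r.finish_job(): hands the job in, once; it reports no verdict.
Trained networks look in the newest picture that a camera, given by its name, has taken for a name from the list of things; names that differ only in an ending like _2 or _b are one class to them, and where a whole thing is asked for, a point or a joint stands for the part that bears it (a point fixed in the world has none). Each returns a list of dicts, best first, with "confidence" (0 to 1); they miss things now and then, are a little off and sometimes report something else, mostly with a low value. They report only what shows in the picture. A call takes as long as a camera call. They do not tell look-alikes from the thing itself.
- r.spot_in(label, camera): "rect" ([left, top, right, bottom] in pixels, round what is visible of it).
- r.spot_point(label, camera): "location" ([row, column] in pixels: a listed point, or the origin of a listed thing).
The state is a dict: "clock": time; "q": joint angles; "qd": joint speeds; "joint_torque": joint torques, N m; "tool_pos": TCP position; "eef_rot": TCP orientation; "contact_force": force on the tool from outside, world axes, zero at the start; "moment": the same for the moment, N m; "opening": opening from 0.0 (shut) to 1.0 (fully open).
Only numpy, scipy, OpenCV 4.12 (cv2) and the standard library are available. Lean on these libraries where they do the work, as an engineer would, in place of code of your own. Each camera call takes 0.05 s, during which the arm holds its last target. There are 200 camera calls.

## Working session

There is one attempt and no reset: what is moved stays moved. The work goes in short steps, Python scripts to look and compute and a shell command to move; the robot and the scene stay as the last step left them, time stands still between calls to the robot, and variables do not carry over. Pictures are saved under pics/ and viewed, about 12 in all and at most 16, crops included, and the job is handed in when it is done.

```bash
mkdir -p pics; cat > h.py <<'E'
import numpy as np, cv2, json
from scipy.spatial.transform import Rotation as R
from plant import r
def cam(name):
    s=r.get_state(); d=r.snapshot(name)
    if name=="wrist":
        T=np.eye(4);T[:3,:3]=R.from_quat(s["eef_rot"]).as_matrix();T[:3,3]=s["tool_pos"]
        M=T@np.array(d["T_tool_cam"]);d["o"]=M[:3,3];d["R"]=M[:3,:3]
    else: d["o"]=np.array(d["origin"]);d["R"]=np.array(d["rotation"])
    return d
def toz(d,row,col,z):
    v=d["R"]@np.array([(col-d["cx"])/d["fx"],-(row-d["cy"])/d["fy"],-1])
    return d["o"]+v*(z-d["o"][2])/v[2]
def px(d,p):
    c=d["R"].T@(np.array(p)-d["o"]);return (d["cy"]-d["fy"]*c[1]/-c[2], d["cx"]+d["fx"]*c[0]/-c[2])
def save(d,n,crop=None,sc=1):
    im=d["img"]
    if crop: im=im[crop[0]:crop[1],crop[2]:crop[3]]
    cv2.imwrite("pics/"+n+".png",cv2.resize(im,None,fx=sc,fy=sc,interpolation=cv2.INTER_CUBIC)[:,:,::-1])
def st():
    s=r.get_state();e=R.from_quat(s["eef_rot"]).as_matrix()
    print("t%.2f"%s["clock"],np.round(s["tool_pos"],4),"X",np.round(e[:,0],3),"Y",np.round(e[:,1],3),"F",np.round(s["contact_force"],1),"op",round(s["opening"],3),"q",np.round(s["q"],2))
E
python3 - <<'E'
from h import *
st()
for n in("top","side"):
    d=cam(n);save(d,n+"0");print(n,{k:np.round(v,3).tolist() for k,v in d.items() if k not in("img","o","R")})
    for l,z in(("button0",0.012),("bushing",.012),("board",0),("tray_floor",.004),("demagnetiser",0),("deck",.026),("deck_handle",.104),("knob_grip",.078),("tunnel_mouth",0)):
        for x in r.spot_point(l,n)[:5]: print(l,round(x["confidence"],2),np.round(x["location"]),np.round(toz(d,*x["location"],z),3))
E
```

```text
t0.00 [0.2367 0.5777 0.2379] X [-0.925  0.379 -0.   ] Y [ 0.379  0.925 -0.002] F [ 0.2 -0.8 -0.7] op 0.999 q [-1.15  0.69 -0.19  1.57  0.16  0.9  -0.22]
top {'fx': 574.019, 'fy': 574.019, 'cx': 315.183, 'cy': 240.107, 'origin': [0.491, -0.048, 1.439], 'rotation': [-0.025, 0.017, 0.71, -0.704]}Traceback (most recent call last):
  File "<stdin>", line 6, in <module>
  File "h.py", line 12, in toz
    v=d["R"]@np.array([(col-d["cx"])/d["fx"],-(row-d["cy"])/d["fy"],-1])
      ~~~~~~^~~~~~~~~~~~~~~~~~~~~~~~~~~~~~~~~~~~~~~~~~~~~~~~~~~~~~~~~~~~
ValueError: matmul: Input operand 1 has a mismatch in its core dimension 0, with gufunc signature (n?,k),(k,m?)->(n?,m?) (size 3 is different from 4)
```

```bash
sed -i 's/d\["R"\]=np.array(d\["rotation"\])/d["R"]=R.from_quat(d["rotation"]).as_matrix()/' h.py
python3 - <<'E'
from h import *
for n in("top","side"):
    d=cam(n);save(d,n+"0");print(n,np.round(d["o"],3))
    for l,z in(("button0",0.012),("bushing",.012),("board",0),("tray_floor",.004),("demagnetiser",0),("deck",.026),("deck_handle",.104),("knob_grip",.078),("tunnel_mouth",0)):
        for x in r.spot_point(l,n)[:5]: print(l,round(x["confidence"],2),np.round(x["location"]),np.round(toz(d,*x["location"],z),3))
E
```

```text
top [ 0.491 -0.048  1.439]
button0 0.74 [241. 435.] [ 0.569 -0.33   0.012]
button0 0.59 [245. 394.] [ 0.56  -0.228  0.012]
button0 0.58 [257. 487.] [ 0.528 -0.458  0.012]
button0 0.57 [277. 407.] [ 0.481 -0.26   0.012]
bushing 0.62 [284. 479.] [ 0.462 -0.436  0.012]
bushing 0.46 [277. 441.] [ 0.48  -0.342  0.012]
board 0.76 [260. 420.] [ 0.524 -0.294  0.   ]
tray_floor 0.55 [270. 172.] [0.503 0.327 0.004]
tray_floor 0.26 [291. 322.] [ 0.448 -0.049  0.004]
demagnetiser 0.85 [247. 322.] [ 0.558 -0.05   0.   ]
demagnetiser 0.53 [276. 443.] [ 0.482 -0.35   0.   ]
deck 0.71 [248. 326.] [ 0.553 -0.06   0.026]
deck_handle 0.81 [290. 321.] [ 0.453 -0.047  0.104]
knob_grip 0.15 [182. 399.] [ 0.707 -0.235  0.078]
tunnel_mouth 0.75 [222. 329.] [ 0.621 -0.067  0.   ]
tunnel_mouth 0.37 [291. 318.] [ 0.448 -0.038  0.   ]
tunnel_mouth 0.18 [266. 172.] [0.512 0.328 0.   ]
side [ 0.139 -0.713  0.641]
button0 0.98 [328. 368.] [ 0.575 -0.231  0.012]
button0 0.86 [444. 445.] [ 0.525 -0.468  0.012]
button0 0.71 [368. 400.] [ 0.562 -0.331  0.012]
button0 0.65 [357. 333.] [ 0.483 -0.254  0.012]
bushing 0.9 [399. 364.] [ 0.477 -0.347  0.012]
bushing 0.85 [461. 400.] [ 0.455 -0.454  0.012]
board 0.64 [367. 367.] [ 0.525 -0.292  0.   ]
board 0.16 [308. 436.] [ 0.727 -0.247  0.   ]
tray_floor 0.9 [203. 211.] [0.516 0.339 0.004]
demagnetiser 0.98 [284. 307.] [ 0.555 -0.058  0.   ]
deck 0.56 [275. 310.] [ 0.557 -0.062  0.026]
deck_handle 0.88 [258. 261.] [ 0.455 -0.057  0.104]
knob_grip 0.52 [206. 288.] [0.612 0.113 0.078]
knob_grip 0.52 [308. 435.] [ 0.654 -0.303  0.078]
knob_grip 0.28 [285. 306.] [ 0.5   -0.139  0.078]
knob_grip 0.19 [201. 300.] [0.646 0.12  0.078]
tunnel_mouth 0.56 [274. 337.] [ 0.625 -0.064  0.   ]
```

View pics/top0.png

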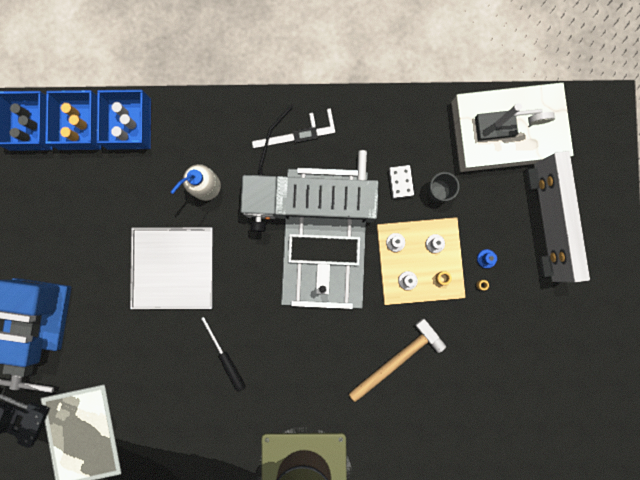

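View pics/side0.png

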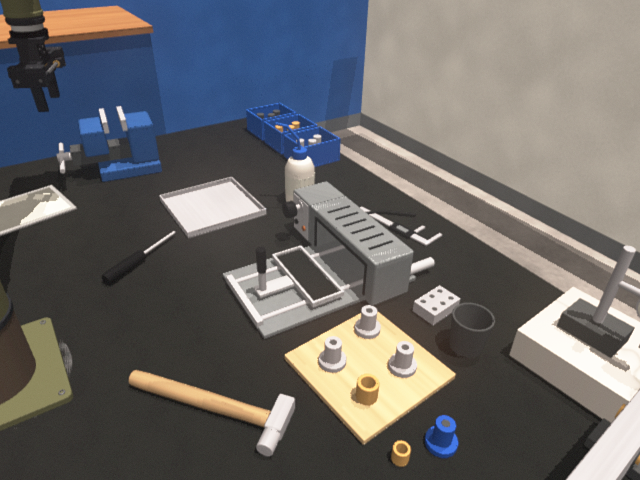

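Top view: three steel buttons at (395,242), (435,243), (407,281) on the board. Bushing: board brass at (443,279). Look-alikes off the board: blue button (487,258), small brass ring (483,285). Knob is at (258,225), tray centre at (172,270). The targets are the three steel ones on the board.

```bash
python3 -m jog '[{"translation":[0,0,-0.5],"twist":-1,"claw":100},{"translation":[0,0,-0.5],"twist":-1,"claw":100},{"translation":[0,0,-0.5],"twist":-1,"claw":100},{"translation":[0,0,0],"twist":-0.2,"claw":100},{"translation":[-0.64,-0.7,0],"twist":0,"claw":100},{"translation":[-0.64,-0.7,0],"twist":0,"claw":100},{"translation":[-0.64,-0.7,0],"twist":0,"claw":100},{"translation":[-0.64,-0.7,0],"twist":0,"claw":100},{"translation":[-0.64,-0.7,0],"twist":0,"claw":100},{"translation":[-0.64,-0.7,0],"twist":0,"claw":100},{"translation":[-0.64,-0.7,0],"twist":0,"claw":100},{"translation":[-0.64,-0.7,0],"twist":0,"claw":100},{"translation":[-0.64,-0.7,0],"twist":0,"claw":100},{"translation":[-0.64,-0.7,0],"twist":0,"claw":100},{"translation":[-0.64,-0.7,0],"twist":0,"claw":100}]' && python3 -m jog '[{"translation":[-0.05,-0.9,0],"twist":0,"claw":100},{"translation":[-0.05,-0.9,0],"twist":0,"claw":100},{"translation":[-0.05,-0.9,0],"twist":0,"claw":100},{"translation":[-0.05,-0.9,0],"twist":0,"claw":100},{"translation":[-0.05,-0.9,0],"twist":0,"claw":100},{"translation":[-0.05,-0.9,0],"twist":0,"claw":100},{"translation":[-0.05,-0.9,0],"twist":0,"claw":100},{"translation":[-0.05,-0.9,0],"twist":0,"claw":100},{"translation":[0,0,0],"twist":0,"claw":100},{"translation":[0,0,0],"twist":0,"claw":100}]'
python3 - <<'E'
from h import *
st()
d=cam("wrist");save(d,"w1");print(np.round(d["o"],3))
for l,z in(("demagnetiser",0),("deck",.026),("deck_handle",.104),("knob_grip",.078),("tunnel_mouth",0),("button0",.012)):
        for x in r.spot_point(l,"wrist")[:5]: print(l,round(x["confidence"],2),np.round(x["location"]),np.round(toz(d,*x["location"],z),3))
E
```

```text
clock: 2.35
tool_pos: [0.5023, 0.2539, 0.2982]
eef_rot: [0.028, 1.0, -0.0, -0.0]
contact_force: [0.4, 1.1, -0.4]
opening: 0.999
clock: 3.18
tool_pos: [0.5016, -0.0354, 0.2981]
eef_rot: [0.03, 1.0, -0.0, -0.0]
contact_force: [0.2, 1.5, 0.5]
opening: 1.001
t3.18 [ 0.5016 -0.0354  0.2981] X [-0.998  0.06   0.001] Y [ 0.06   0.998 -0.001] F [0.2 1.5 0.5] op 1.001 q [ 0.19  0.46 -0.33  1.84  0.19  0.87  1.29]
[ 0.429 -0.032  0.445]
demagnetiser 0.9 [231. 309.] [ 0.551 -0.055  0.   ]
deck 0.64 [240. 309.] [ 0.554 -0.055  0.026]
deck_handle 0.91 [161. 301.] [ 0.459 -0.052  0.104]
deck_handle 0.68 [187.  49.] [ 0.468 -0.278  0.104]
knob_grip 0.85 [293. 465.] [0.606 0.106 0.078]
tunnel_mouth 0.97 [288. 309.] [ 0.626 -0.061  0.   ]
button0 0.92 [258.  80.] [ 0.564 -0.331  0.012]
button0 0.63 [179. 123.] [ 0.474 -0.259  0.012]
button0 0.56 [259. 159.] [ 0.571 -0.236  0.012]
```

View pics/w1.png

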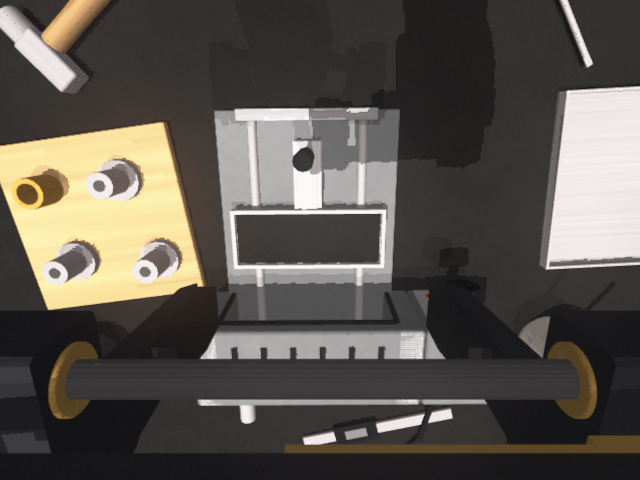

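Wrist view: deck rectangle about (231,211)–(386,268), handle (303,160), knob (455,260–290), buttons at (100,185), (55,272), (147,270), and bushing (28,193).

```bash
python3 - <<'E'
from h import *
d=cam("wrist")
g=cv2.cvtColor(d["img"],cv2.COLOR_RGB2GRAY)
b=((g>95)*255).astype(np.uint8)
# inner dark rect of the deck
m=(g[212:266,234:384]<60).astype(np.uint8)
n,l,s,c=cv2.connectedComponentsWithStats(m); k=1+np.argmax(s[1:,4])
ys,xs=np.nonzero(l==k); rect=cv2.minAreaRect(np.c_[xs+234,ys+212].astype(np.float32));bp=cv2.boxPoints(rect)
P=[toz(d,q[1],q[0],.0285) for q in bp];print(bp.round(1).tolist(),np.round(P,4).tolist(),"ctr",np.mean(P,0).round(4))
for i in range(4):
    e=P[(i+1)%4]-P[i];print(np.linalg.norm(e[:2]).round(4),np.degrees(np.arctan2(e[1],e[0])).round(2))
loc=np.array([[0,0],[-.095,0],[.046,.16],[.075,0]])
W=np.array([[.554,-.057],[.457,-.052],[.606,.106],[.6255,-.062]])
a=loc-loc.mean(0);w=W-W.mean(0)
th=np.arctan2((a[:,0]*w[:,1]-a[:,1]*w[:,0]).sum(),(a*w).sum());Rm=np.array([[np.cos(th),-np.sin(th)],[np.sin(th),np.cos(th)]])
t=W.mean(0)-Rm@loc.mean(0);print("yaw",th,"t",t,"res",(W-(loc@Rm.T+t)).round(4).tolist())
E
```

```text
[[314.0, 214.0], [375.0, 214.0], [375.0, 260.0], [314.0, 260.0]] [[0.5251, -0.0423, 0.0285], [0.5286, 0.0255, 0.0285], [0.583, 0.0248, 0.0285], [0.5793, -0.0454, 0.0285]] ctr [ 0.554  -0.0093  0.0285]
0.0679 87.0
0.0544 -0.75
0.0703 -93.01
0.0544 176.66
yaw -0.04594197422279483 t [ 0.55229483 -0.05590928] res [[0.0017, -0.0011], [-0.0004, -0.0005], [0.0004, 0.0042], [-0.0017, -0.0026]]
```

```bash
python3 -m jog '[{"translation":[-0.33,-0.81,0.2],"twist":0,"claw":100},{"translation":[-0.33,-0.81,0.3],"twist":0,"claw":100},{"translation":[-0.33,-0.81,0.4],"twist":0,"claw":100},{"translation":[-0.33,-0.81,0.4],"twist":0,"claw":100},{"translation":[-0.33,-0.8,0.4],"twist":0,"claw":100},{"translation":[-0.33,-0.8,0.4],"twist":0,"claw":100},{"translation":[0,0,0.8],"twist":0,"claw":100},{"translation":[0,0,0.8],"twist":0,"claw":100},{"translation":[0,0,0],"twist":0,"claw":100},{"translation":[0,0,0],"twist":0,"claw":100}]' 30 >/dev/null
python3 - <<'E'
from h import *
st()
d=cam("wrist");save(d,"w2")
for x in r.spot_point("button0","wrist")[:5]: print(round(x["confidence"],2),np.round(x["location"]),np.round(toz(d,*x["location"],.012),4))
for x in r.spot_point("bushing","wrist")[:5]: print(round(x["confidence"],2),np.round(x["location"]),np.round(toz(d,*x["location"],.012),4))
for x in r.spot_in("button0","wrist")[:5]: print(round(x["confidence"],2),np.round(x["rect"]))
E
```

```text
t4.42 [ 0.57   -0.2292  0.1496] X [-0.999  0.053  0.004] Y [0.053 0.999 0.001] F [ 0.2 -0.3  0.7] op 1.001 q [ 0.46  0.79 -0.27  1.67  0.29  0.72  1.57]
0.83 [183.  22.] [ 0.5266 -0.4504  0.012 ]
0.81 [224. 188.] [ 0.5643 -0.3321  0.012 ]
0.55 [ 93. 270.] [ 0.474  -0.2607  0.012 ]
0.36 [108. 149.] [ 0.4795 -0.3465  0.012 ]
0.82 [96. 17.] [ 0.4665 -0.437   0.012 ]
0.62 [111. 150.] [ 0.4814 -0.3464  0.012 ]
0.8 [148. 196. 222. 264.]
0.74 [286. 197. 350. 260.]
0.72 [  1. 153.  52. 213.]
0.69 [235.  54. 302. 132.]
```

View pics/w2.png

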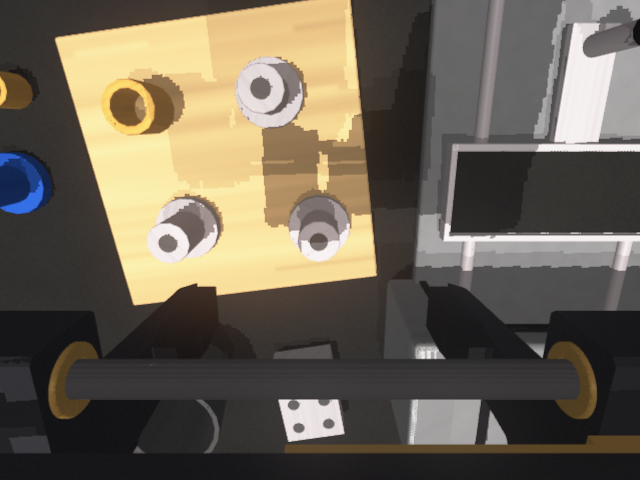

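Wrist view: flange centres at A ≈ (319,225), B ≈ (270,92), C ≈ (187,229), with the bushing at (130,105).

```bash
python3 - <<'E'
from h import *
d=cam("wrist")
im=d["img"].astype(int);sat=im.max(2)-im.min(2)
for n,(c,rw) in dict(A=(319,225),B=(270,92),C=(187,229)).items():
    print(n,toz(d,rw,c,.02).round(4))
print("deck left inner corners",toz(d,150,455,.031).round(4),toz(d,236,450,.031).round(4), "expected origin/left",px(d,[.553,-.0565,.026]))
E
```

```text
A [ 0.5728 -0.2334  0.02  ]
B [ 0.4773 -0.2615  0.02  ]
C [ 0.5706 -0.3331  0.02  ]
deck left inner corners [ 0.522  -0.1374  0.031 ] [ 0.5833 -0.1382  0.031 ] expected origin/left (np.float64(187.64515729981707), np.float64(564.167591326835))
```

```bash
python3 -m jog '[{"translation":[-0.07,-0.1,0.5],"twist":0,"claw":100},{"translation":[0,0,0.7],"twist":0,"claw":100},{"translation":[0,0,0.7],"twist":0,"claw":100},{"translation":[0,0,0.5],"twist":0,"claw":100},{"translation":[0,0,0.4],"twist":0,"claw":100},{"translation":[0,0,0.26],"twist":0,"claw":100},{"translation":[0,0,0],"twist":0,"claw":100},{"translation":[0,0,0],"twist":0,"claw":10},{"translation":[0,0,0],"twist":0,"claw":10},{"translation":[0,0,0],"twist":0,"claw":10},{"translation":[0,0,0],"twist":0,"claw":10},{"translation":[0,0,0],"twist":0,"claw":10},{"translation":[0,0,0],"twist":0,"claw":10},{"translation":[0,0,0],"twist":0,"claw":10}]' 30; python3 -c "
from h import *
st()"
```

```text
clock: 5.83
tool_pos: [0.5735, -0.2345, 0.0286]
eef_rot: [0.027, 1.0, -0.0, 0.0]
contact_force: [-0.1, -0.0, -0.1]
opening: 0.497
t5.83 [ 0.5735 -0.2345  0.0286] X [-0.999  0.054 -0.   ] Y [ 0.054  0.999 -0.   ] F [-0.1 -0.  -0.1] op 0.497 q [ 0.42  0.98 -0.2   1.71  0.35  0.49  1.52]
```

```bash
python3 -m jog '[{"translation":[0,0,0],"twist":0,"claw":10},{"translation":[0,0,0],"twist":0,"claw":10},{"translation":[0,0,0],"twist":0,"claw":10},{"translation":[0,0,0],"twist":0,"claw":10},{"translation":[0,0,0],"twist":0,"claw":10},{"translation":[0,0,-0.3],"twist":0,"claw":10},{"translation":[0,0,-0.5],"twist":0,"claw":10},{"translation":[0,0,-0.6],"twist":0,"claw":10},{"translation":[0,0,-0.6],"twist":0,"claw":10},{"translation":[0,0,0],"twist":0,"claw":10}]' 30; python3 -c "
from h import *
st()
o=np.array([.555,-.056]);x=np.array([.9988,-.05]);y=np.array([.05,.9988])
for l in(.052,0,-.052):print(l,o+l*y)"
```

```text
clock: 6.67
tool_pos: [0.576, -0.236, 0.113]
eef_rot: [0.027, 1.0, -0.001, 0.004]
contact_force: [0.4, -0.4, -2.7]
opening: 0.31
t6.67 [ 0.576 -0.236  0.113] X [-0.998  0.055 -0.008] Y [ 0.055  0.999 -0.003] F [ 0.4 -0.4 -2.7] op 0.31 q [ 0.45  0.85 -0.25  1.68  0.31  0.64  1.55]
0.052 [ 0.5576    -0.0040624]
0 [ 0.555 -0.056]
-0.052 [ 0.5524    -0.1079376]
```

```bash
python3 -m jog '[{"translation":[0.1,0.6,0],"twist":0,"claw":10},{"translation":[0.11,0.85,0],"twist":0,"claw":10},{"translation":[0.11,0.85,0],"twist":0,"claw":10},{"translation":[0.11,0.85,0],"twist":0,"claw":10},{"translation":[0.11,0.85,0],"twist":0,"claw":10},{"translation":[0.11,0.85,0],"twist":0,"claw":10},{"translation":[0.11,0.6,0],"twist":0,"claw":10},{"translation":[0,0.3,0],"twist":0,"claw":10},{"translation":[0,0,0],"twist":0,"claw":10},{"translation":[0,0,0],"twist":0,"claw":10},{"translation":[0,0,0],"twist":0,"claw":10},{"translation":[0,0,0],"twist":0,"claw":10}]' 30 >/dev/null; python3 - <<'E'
from h import *
st();d=cam("wrist");save(d,"w3")
for x in r.spot_point("deck","wrist")[:5]: print(round(x["confidence"],2),np.round(x["location"]),np.round(toz(d,*x["location"],.026),4))
for x in r.spot_point("button0","wrist")[:5]: print(round(x["confidence"],2),np.round(x["location"]),np.round(toz(d,*x["location"],.096),4),toz(d,*x["location"],.012).round(3))
E
```

```text
t7.67 [ 0.5554 -0.0061  0.1081] X [-0.998  0.057  0.   ] Y [ 0.057  0.998 -0.002] F [-0.   0.6 -3.4] op 0.311 q [ 0.03  0.79 -0.17  1.89  0.26  0.49  1.19]
0.86 [244. 247.] [ 0.5519 -0.0537  0.026 ]
0.79 [283. 321.] [ 0.5504 -0.007   0.096 ] [ 0.587 -0.009  0.012]
```

View pics/w3.png

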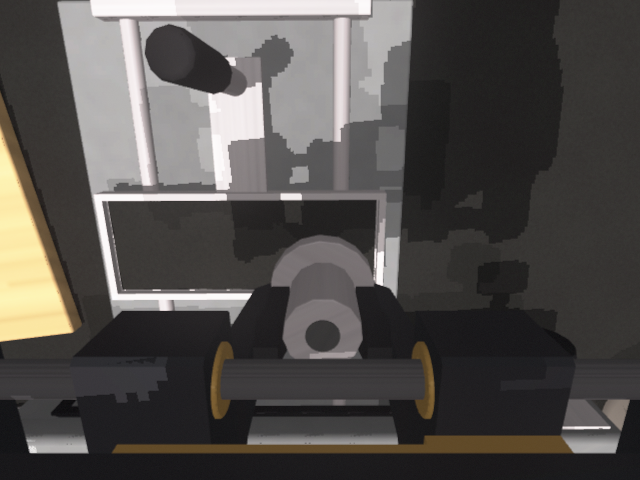

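Wrist view: held button at (320,300); deck free area inner corners ≈ (108,200), (376,200), (119,291).

```bash
python3 - <<'E'
from h import *
d=cam("wrist")
a,b,c=[toz(d,*q,.031)[:2] for q in((200,108),(200,376),(291,119))]
print(a,b,c,np.linalg.norm(b-a),np.linalg.norm(c-a),np.arctan2(*(b-a)[::-1])-np.pi/2,(b+c)/2)
f=toz(d,266,322,.096);print(f)
g=cv2.cvtColor(d["img"],cv2.COLOR_RGB2GRAY)
E
```

```text
[ 0.51839836 -0.13035989] [0.52740413 0.02779692] [ 0.57671558 -0.1360015 ] 0.15841300673838776 0.05858946379203093 -0.056880595486083596 [ 0.55205986 -0.05410229]
[ 0.5424668  -0.00498134  0.096     ]
```

```bash
python3 -m jog '[{"translation":[0.03,0.08,0.4],"twist":0,"claw":10},{"translation":[0,0,0.4],"twist":0,"claw":10},{"translation":[0,0,0.4],"twist":0,"claw":10},{"translation":[0,0,0.25],"twist":0,"claw":10},{"translation":[0,0,0.1],"twist":0,"claw":10},{"translation":[0,0,0.05],"twist":0,"claw":10},{"translation":[0,0,0.0],"twist":0,"claw":10},{"translation":[0,0,0.0],"twist":0,"claw":10},{"translation":[0,0,0.0],"twist":0,"claw":10}]' 30; python3 -c "
from h import *
st()"
```

```text
clock: 8.62
tool_pos: [0.5549, 0.0001, 0.045]
eef_rot: [0.027, 1.0, 0.0, 0.001]
contact_force: [1.5, -0.5, -3.1]
opening: 0.308
t8.62 [5.549e-01 1.000e-04 4.500e-02] X [-0.999  0.054 -0.001] Y [0.054 0.999 0.   ] F [ 1.5 -0.5 -3.1] op 0.308 q [-0.01  0.9  -0.12  1.91  0.29  0.35  1.16]
```

```bash
python3 -m jog '[{"translation":[0,-0.07,0.04],"twist":0,"claw":10},{"translation":[0,0,0],"twist":0,"claw":10},{"translation":[0,0,0],"twist":0,"claw":50},{"translation":[0,0,0],"twist":0,"claw":50},{"translation":[0,0,0],"twist":0,"claw":50},{"translation":[0,0,0],"twist":0,"claw":50},{"translation":[0,0,-0.4],"twist":0,"claw":50},{"translation":[0,0,-0.6],"twist":0,"claw":50},{"translation":[0,0,-0.7],"twist":0,"claw":80},{"translation":[0,0,-0.5],"twist":0,"claw":100},{"translation":[0.2,-0.82,0],"twist":0,"claw":100},{"translation":[0.2,-0.82,0],"twist":0,"claw":100},{"translation":[0.2,-0.82,0],"twist":0,"claw":100},{"translation":[0.2,-0.82,0],"twist":0,"claw":100},{"translation":[0.2,-0.82,0],"twist":0,"claw":100},{"translation":[0.2,-0.82,0],"twist":0,"claw":100},{"translation":[0.2,-0.82,0],"twist":0,"claw":100},{"translation":[0.2,-0.82,0],"twist":0,"claw":100},{"translation":[0,0,0],"twist":0,"claw":100},{"translation":[0,0,0],"twist":0,"claw":100}]' 30; python3 - <<'E'
from h import *
st();d=cam("wrist");save(d,"w4")
for x in r.spot_point("button0","wrist")[:5]: print(round(x["confidence"],2),np.round(x["location"]),toz(d,*x["location"],.012).round(4))
d=cam("top")
for x in r.spot_point("button0","top")[:5]: print(round(x["confidence"],2),np.round(x["location"]),toz(d,*x["location"],.012).round(4))
E
```

```text
clock: 10.28
tool_pos: [0.475, -0.2639, 0.1307]
eef_rot: [0.029, 1.0, -0.001, -0.0]
contact_force: [-0.8, -0.9, 0.3]
opening: 1.0
t10.28 [ 0.475  -0.2639  0.1307] X [-0.998  0.059  0.   ] Y [ 0.059  0.998 -0.001] F [-0.8 -0.9  0.3] op 1.0 q [ 0.57  0.75 -0.25  1.91  0.35  0.53  1.6 ]
0.83 [228. 330.] [ 0.4735 -0.2592  0.012 ]
0.74 [304.  80.] [ 0.522  -0.4518  0.012 ]
0.61 [346. 246.] [ 0.5655 -0.3305  0.012 ]
0.72 [242. 436.] [ 0.5668 -0.3313  0.012 ]
0.72 [259. 486.] [ 0.523  -0.4559  0.012 ]
0.66 [277. 408.] [ 0.4811 -0.2616  0.012 ]
0.65 [253. 305.] [ 0.5438 -0.006   0.012 ]
```

View pics/w4.png

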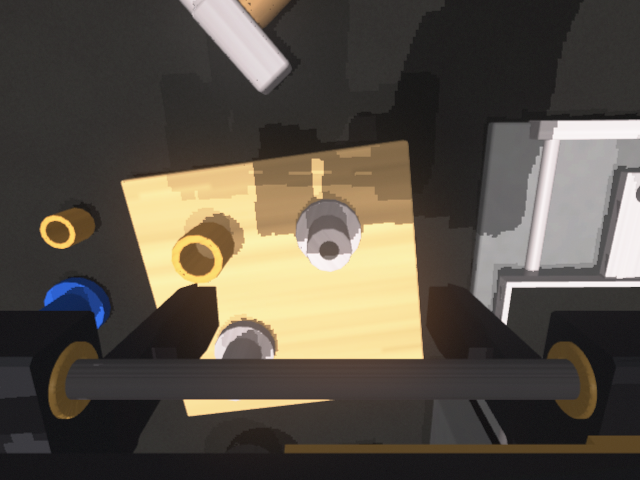

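Button B centred between the fingers at (329,230); the bushing at (200,250) is close to the left finger, so I'll descend with a narrower opening.

```bash
python3 -m jog '[{"translation":[0,0.07,0],"twist":0,"claw":65},{"translation":[0,0,0.4],"twist":0,"claw":65},{"translation":[0,0,0.5],"twist":0,"claw":65},{"translation":[0,0,0.6],"twist":0,"claw":65},{"translation":[0,0,0.5],"twist":0,"claw":65},{"translation":[0,0,0.35],"twist":0,"claw":65},{"translation":[0,0,0.2],"twist":0,"claw":65},{"translation":[0,0,0],"twist":0,"claw":65},{"translation":[0,0,0],"twist":0,"claw":10},{"translation":[0,0,0],"twist":0,"claw":10},{"translation":[0,0,0],"twist":0,"claw":10},{"translation":[0,0,0],"twist":0,"claw":10},{"translation":[0,0,0],"twist":0,"claw":10},{"translation":[0,0,0],"twist":0,"claw":10},{"translation":[0,0,0],"twist":0,"claw":10},{"translation":[0,0,0],"twist":0,"claw":10}]' 30; python3 -c "
from h import *
st()"
```

```text
clock: 11.82
tool_pos: [0.4768, -0.259, 0.0294]
eef_rot: [0.027, 1.0, -0.0, 0.001]
contact_force: [0.0, -0.7, 6.5]
opening: 0.307
t11.82 [ 0.4768 -0.259   0.0294] X [-0.999  0.054 -0.001] Y [ 0.054  0.999 -0.001] F [ 0.  -0.7  6.5] op 0.307 q [ 0.5   0.92 -0.15  1.95  0.41  0.3   1.53]
```

```bash
python3 -m jog '[{"translation":[0,0,-0.3],"twist":0,"claw":10},{"translation":[0,0,-0.5],"twist":0,"claw":10},{"translation":[0,0,-0.6],"twist":0,"claw":10},{"translation":[0,0,-0.6],"twist":0,"claw":10},{"translation":[-0.23,0.5,0],"twist":0,"claw":10},{"translation":[-0.23,0.8,0],"twist":0,"claw":10},{"translation":[-0.23,0.8,0],"twist":0,"claw":10},{"translation":[-0.23,0.8,0],"twist":0,"claw":10},{"translation":[-0.23,0.8,0],"twist":0,"claw":10},{"translation":[-0.23,0.8,0],"twist":0,"claw":10},{"translation":[-0.23,0.68,0],"twist":0,"claw":10},{"translation":[0,0,0],"twist":0,"claw":10},{"translation":[0,0,0],"twist":0,"claw":10},{"translation":[0,0,0],"twist":0,"claw":10},{"translation":[0,0,0],"twist":0,"claw":10}]' 30 >/dev/null; python3 - <<'E'
from h import *
st();d=cam("wrist");save(d,"w5")
E
```

```text
t13.07 [ 0.5508 -0.0568  0.1087] X [-0.998  0.056  0.001] Y [ 0.056  0.998 -0.001] F [ 0.5 -0.8 -3.5] op 0.309 q [ 0.13  0.79 -0.18  1.89  0.28  0.49  1.27]
```

View pics/w5.png

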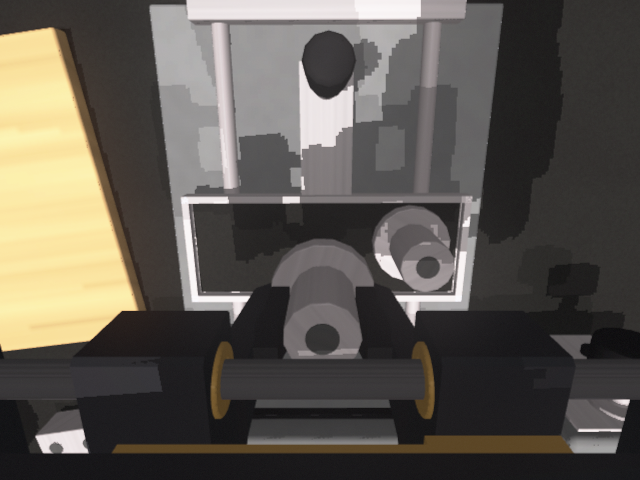

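Wrist view: button A is upright on the deck at (411,243); B is held over the middle (322,300), deck inner edges at columns 193–465.

```bash
python3 -m jog '[{"translation":[-0.04,0.0,0.4],"twist":0,"claw":10},{"translation":[0,0,0.4],"twist":0,"claw":10},{"translation":[0,0,0.4],"twist":0,"claw":10},{"translation":[0,0,0.25],"twist":0,"claw":10},{"translation":[0,0,0.1],"twist":0,"claw":10},{"translation":[0,0,0.05],"twist":0,"claw":10},{"translation":[0,0,0.04],"twist":0,"claw":10},{"translation":[0,0,0.0],"twist":0,"claw":10},{"translation":[0,0,0.0],"twist":0,"claw":10}]' 30; python3 -c "
from h import *
st()"
```

```text
clock: 13.87
tool_pos: [0.5539, -0.0552, 0.0438]
eef_rot: [0.027, 1.0, 0.0, 0.001]
contact_force: [0.2, 0.0, -2.8]
opening: 0.307
t13.87 [ 0.5539 -0.0552  0.0438] X [-0.999  0.054 -0.001] Y [0.054 0.999 0.   ] F [ 0.2  0.  -2.8] op 0.307 q [ 0.1   0.9  -0.13  1.9   0.31  0.35  1.24]
```

```bash
python3 -m jog '[{"translation":[0,0,0.02],"twist":0,"claw":10},{"translation":[0,0,0],"twist":0,"claw":36},{"translation":[0,0,0],"twist":0,"claw":36},{"translation":[0,0,0],"twist":0,"claw":36},{"translation":[0,0,0],"twist":0,"claw":36},{"translation":[0,0,-0.3],"twist":0,"claw":36},{"translation":[0,0,-0.6],"twist":0,"claw":36},{"translation":[0,0,-0.7],"twist":0,"claw":36},{"translation":[0,0,-0.6],"twist":0,"claw":70},{"translation":[-0.08,-0.77,0],"twist":0,"claw":70},{"translation":[-0.08,-0.77,0],"twist":0,"claw":70},{"translation":[-0.08,-0.77,0],"twist":0,"claw":70},{"translation":[-0.08,-0.77,0],"twist":0,"claw":70},{"translation":[-0.08,-0.77,0],"twist":0,"claw":70},{"translation":[-0.08,-0.77,0],"twist":0,"claw":70},{"translation":[-0.08,-0.77,0],"twist":0,"claw":70},{"translation":[-0.08,-0.77,0],"twist":0,"claw":70},{"translation":[-0.08,-0.77,0],"twist":0,"claw":70},{"translation":[0,0,0],"twist":0,"claw":70},{"translation":[0,0,0],"twist":0,"claw":70}]' 30 >/dev/null; python3 - <<'E'
from h import *
st();d=cam("wrist");save(d,"w6")
for x in r.spot_point("button0","wrist")[:5]: print(round(x["confidence"],2),np.round(x["location"]),toz(d,*x["location"],.012).round(4))
d=cam("top");save(d,"t6",(180,320,240,520),2)
for x in r.spot_point("button0","top")[:5]: print(round(x["confidence"],2),np.round(x["location"]),toz(d,*x["location"],.012).round(4))
E
```

```text
t15.53 [ 0.5663 -0.3364  0.1308] X [-0.998  0.058 -0.   ] Y [ 0.058  0.998 -0.001] F [ 0.2  0.5 -0.8] op 0.698 q [ 0.61  0.87 -0.28  1.54  0.31  0.77  1.72]
0.8 [230. 331.] [ 0.5666 -0.3309  0.012 ]
0.78 [251. 304.] [ 0.5478 -0.0053  0.012 ]
0.76 [248. 325.] [ 0.5541 -0.0563  0.012 ]
0.43 [246. 433.] [ 0.5572 -0.3259  0.012 ]
0.21 [259. 418.] [ 0.5245 -0.2874  0.012 ]
```

View pics/w6.png

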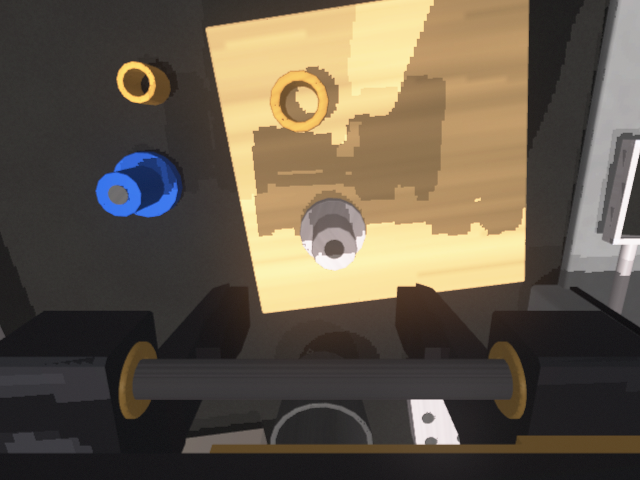

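Wrist view: C at (332,228), centred; bushing (299,100) undisturbed; cup (321,440) is beyond reach.

```bash
python3 -m jog '[{"translation":[-0.02,0.13,0],"twist":0,"claw":70},{"translation":[0,0,0.4],"twist":0,"claw":70},{"translation":[0,0,0.5],"twist":0,"claw":70},{"translation":[0,0,0.6],"twist":0,"claw":70},{"translation":[0,0,0.5],"twist":0,"claw":70},{"translation":[0,0,0.35],"twist":0,"claw":70},{"translation":[0,0,0.2],"twist":0,"claw":70},{"translation":[0,0,0],"twist":0,"claw":70},{"translation":[0,0,0],"twist":0,"claw":10},{"translation":[0,0,0],"twist":0,"claw":10},{"translation":[0,0,0],"twist":0,"claw":10},{"translation":[0,0,0],"twist":0,"claw":10},{"translation":[0,0,0],"twist":0,"claw":10},{"translation":[0,0,0],"twist":0,"claw":10},{"translation":[0,0,0],"twist":0,"claw":10},{"translation":[0,0,0],"twist":0,"claw":10}]' 30; python3 -c "
from h import *
st()"
```

```text
clock: 17.07
tool_pos: [0.5687, -0.3288, 0.029]
eef_rot: [0.027, 1.0, -0.0, 0.0]
contact_force: [-1.2, 0.1, 4.5]
opening: 0.306
t17.07 [ 0.5687 -0.3288  0.029 ] X [-0.999  0.054 -0.001] Y [ 0.054  0.999 -0.001] F [-1.2  0.1  4.5] op 0.306 q [ 0.58  1.01 -0.23  1.58  0.36  0.59  1.67]
```

```bash
python3 -m jog '[{"translation":[0,0,-0.3],"twist":0,"claw":10},{"translation":[0,0,-0.5],"twist":0,"claw":10},{"translation":[0,0,-0.6],"twist":0,"claw":10},{"translation":[0,0,-0.6],"twist":0,"claw":10},{"translation":[0.1,0.5,0],"twist":0,"claw":10},{"translation":[0.1,0.85,0],"twist":0,"claw":10},{"translation":[0.11,0.85,0],"twist":0,"claw":10},{"translation":[0.11,0.85,0],"twist":0,"claw":10},{"translation":[0.11,0.85,0],"twist":0,"claw":10},{"translation":[0.11,0.85,0],"twist":0,"claw":10},{"translation":[0.11,0.74,0],"twist":0,"claw":10},{"translation":[0,0,0],"twist":0,"claw":10},{"translation":[0,0,0],"twist":0,"claw":10},{"translation":[0,0,0],"twist":0,"claw":10},{"translation":[0,0,0],"twist":0,"claw":10}]' 30 >/dev/null; python3 - <<'E'
from h import *
st();d=cam("wrist");save(d,"w7")
E
```

```text
t18.32 [ 0.55   -0.1091  0.1083] X [-0.998  0.056  0.   ] Y [ 0.056  0.998 -0.001] F [ 1.  -0.4 -2.8] op 0.31 q [ 0.23  0.8  -0.19  1.87  0.29  0.5   1.35]
```

View pics/w7.png

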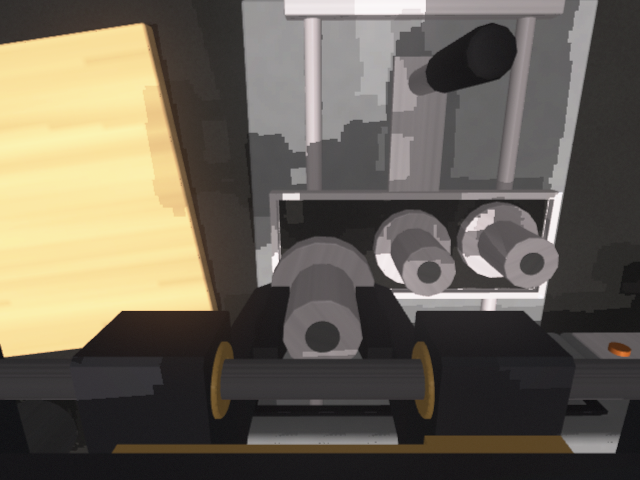

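```bash
python3 -m jog '[{"translation":[-0.02,0.03,0.4],"twist":0,"claw":10},{"translation":[0,0,0.4],"twist":0,"claw":10},{"translation":[0,0,0.4],"twist":0,"claw":10},{"translation":[0,0,0.25],"twist":0,"claw":10},{"translation":[0,0,0.1],"twist":0,"claw":10},{"translation":[0,0,0.05],"twist":0,"claw":10},{"translation":[0,0,0.04],"twist":0,"claw":10},{"translation":[0,0,0.0],"twist":0,"claw":10},{"translation":[0,0,0.0],"twist":0,"claw":10}]' 30; python3 -c "
from h import *
st()"
```

```text
clock: 19.12
tool_pos: [0.5516, -0.1064, 0.0433]
eef_rot: [0.027, 1.0, -0.0, 0.001]
contact_force: [1.1, -0.5, -1.9]
opening: 0.309
t19.12 [ 0.5516 -0.1064  0.0433] X [-0.999  0.054 -0.001] Y [0.054 0.999 0.   ] F [ 1.1 -0.5 -1.9] op 0.309 q [ 0.19  0.91 -0.15  1.89  0.33  0.37  1.31]
```

```bash
python3 -m jog '[{"translation":[0,0,0.01],"twist":0,"claw":10},{"translation":[0,0,0],"twist":0,"claw":36},{"translation":[0,0,0],"twist":0,"claw":36},{"translation":[0,0,0],"twist":0,"claw":36},{"translation":[0,0,0],"twist":0,"claw":36},{"translation":[0,0,-0.3],"twist":0,"claw":36},{"translation":[0,0,-0.6],"twist":0,"claw":36},{"translation":[0,0,-0.8],"twist":0,"claw":36},{"translation":[0,0,-1],"twist":0,"claw":70},{"translation":[-0.15,0.75,0],"twist":0,"claw":70},{"translation":[-0.15,0.75,0],"twist":0,"claw":70},{"translation":[-0.15,0.75,0],"twist":0,"claw":70},{"translation":[-0.15,0.75,0],"twist":0,"claw":70},{"translation":[-0.15,0.75,0],"twist":0,"claw":70},{"translation":[-0.15,0.75,0],"twist":0,"claw":70},{"translation":[-0.15,0.78,0],"twist":0,"claw":70},{"translation":[0,0,0],"twist":0,"claw":70},{"translation":[0,0,0],"twist":0,"claw":70},{"translation":[0,0,0],"twist":0,"claw":70}]' 30 >/dev/null; python3 - <<'E'
from h import *
st();d=cam("wrist");save(d,"w8")
for l,z in(("knob_grip",.078),("deck",.026),("button0",.026),("deck_handle",.104)):
  for x in r.spot_point(l,"wrist")[:4]: print(l,round(x["confidence"],2),np.round(x["location"]),toz(d,*x["location"],z).round(4))
d=cam("side")
for l,z in(("button0",.026),("deck_handle",.104),("bushing",.012)):
  for x in r.spot_point(l,"side")[:5]: print(l,round(x["confidence"],2),np.round(x["location"]),toz(d,*x["location"],z).round(4))
E
```

```text
t20.70 [0.6041 0.1015 0.1508] X [-0.999  0.054  0.   ] Y [ 0.054  0.999 -0.001] F [-0.2 -0.3 -0.5] op 0.703 q [-0.14  0.78 -0.19  1.68  0.21  0.69  1.08]
knob_grip 0.78 [254. 330.] [0.6067 0.1054 0.078 ]
knob_grip 0.28 [ 74. 630.] [0.5149 0.2686 0.078 ]
deck 0.17 [164. 168.] [ 0.5519 -0.0044  0.026 ]
button0 0.91 [165.  96.] [ 0.5502 -0.0546  0.026 ]
button0 0.78 [168.  22.] [ 0.5493 -0.1072  0.026 ]
button0 0.63 [162. 169.] [ 0.5505 -0.0033  0.026 ]
button0 0.96 [443. 442.] [ 0.5149 -0.4707  0.026 ]
button0 0.8 [288. 318.] [ 0.5505 -0.104   0.026 ]
button0 0.77 [260. 293.] [ 0.5537 -0.0026  0.026 ]
button0 0.74 [275. 310.] [ 0.558  -0.0632  0.026 ]
deck_handle 0.61 [255. 263.] [ 0.4625 -0.0506  0.104 ]
bushing 0.82 [396. 366.] [ 0.4815 -0.3457  0.012 ]
bushing 0.71 [460. 402.] [ 0.4581 -0.4539  0.012 ]
bushing 0.3 [371. 367.] [ 0.5131 -0.3065  0.012 ]
```

View pics/w8.png

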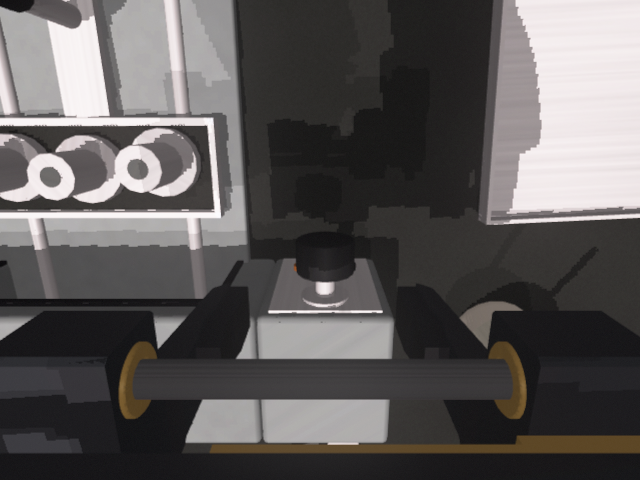

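Wrist view: three buttons stand on the deck at (165,165), (92,168), (15,170); knob at (325,257) lies centred between the fingers.

```bash
python3 -m jog '[{"translation":[-0.04,0.07,0],"twist":0,"claw":70},{"translation":[0,0,0.4],"twist":0,"claw":70},{"translation":[0,0,0.6],"twist":0,"claw":70},{"translation":[0,0,0.6],"twist":0,"claw":70},{"translation":[0,0,0.4],"twist":0,"claw":70},{"translation":[0,0,0.25],"twist":0,"claw":70},{"translation":[0,0,0],"twist":0,"claw":70},{"translation":[0,0,0],"twist":0,"claw":10},{"translation":[0,0,0],"twist":0,"claw":10},{"translation":[0,0,0],"twist":0,"claw":10},{"translation":[0,0,0],"twist":0,"claw":10},{"translation":[0,0,0],"twist":0,"claw":10},{"translation":[0,0,0],"twist":0,"claw":10},{"translation":[0,0,0],"twist":0,"claw":10}]' 30; python3 -c "
from h import *
st()"
```

```text
clock: 22.32
tool_pos: [0.6067, 0.1029, 0.0613]
eef_rot: [0.028, 1.0, -0.001, 0.001]
contact_force: [-0.6, -5.0, 6.1]
opening: 0.398
t22.32 [0.6067 0.1029 0.0613] X [-0.998  0.055 -0.001] Y [ 0.055  0.998 -0.002] F [-0.6 -5.   6.1] op 0.398 q [-0.16  0.92 -0.15  1.72  0.25  0.52  1.05]
```

```bash
python3 -m jog '[{"translation":[0.1,0,0],"twist":0,"claw":10},{"translation":[0.12,0,0],"twist":0,"claw":10},{"translation":[0.12,0,0],"twist":0,"claw":10},{"translation":[0.13,0,0],"twist":0,"claw":10},{"translation":[0,0,0],"twist":0,"claw":10},{"translation":[0,0,0],"twist":0,"claw":10}]' 30; python3 -c "
from h import *
st()"
```

```text
clock: 22.82
tool_pos: [0.5887, 0.1039, 0.0613]
eef_rot: [0.028, 1.0, -0.001, 0.001]
contact_force: [1.0, -5.8, 3.9]
opening: 0.402
t22.82 [0.5887 0.1039 0.0613] X [-0.998  0.055 -0.003] Y [ 0.055  0.998 -0.002] F [ 1.  -5.8  3.9] op 0.402 q [-0.17  0.9  -0.14  1.77  0.25  0.48  1.03]
```

```bash
python3 -m jog '[{"translation":[0,0,0],"twist":0,"claw":70},{"translation":[0,0,0],"twist":0,"claw":70},{"translation":[0,0,0],"twist":0,"claw":70},{"translation":[0,0,0],"twist":0,"claw":70},{"translation":[0,0,-0.4],"twist":0,"claw":70},{"translation":[0,0,-0.9],"twist":0,"claw":70},{"translation":[0,0,-0.9],"twist":0,"claw":70},{"translation":[0.51,-0.67,0],"twist":0,"claw":70},{"translation":[0.51,-0.67,0],"twist":0,"claw":70},{"translation":[0.51,-0.67,0],"twist":0,"claw":70},{"translation":[0.51,-0.67,0],"twist":0,"claw":70},{"translation":[0.51,-0.67,0],"twist":0,"claw":70},{"translation":[0.51,-0.67,0],"twist":0,"claw":70},{"translation":[0,0,0],"twist":0,"claw":70},{"translation":[0,0,0],"twist":0,"claw":70}]' 30 >/dev/null; python3 - <<'E'
from h import *
st();d=cam("wrist");save(d,"w9")
for l,z in(("knob_grip",.078),("button0",.026),("deck_handle",.104)):
  for x in r.spot_point(l,"wrist")[:4]: print(l,round(x["confidence"],2),np.round(x["location"]),toz(d,*x["location"],z).round(4))
E
```

```text
t24.07 [ 0.4552 -0.0491  0.1484] X [-0.998  0.056  0.001] Y [ 0.056  0.998 -0.   ] F [ 0.6  0.5 -0.6] op 0.7 q [ 0.12  0.64 -0.18  2.14  0.3   0.38  1.21]
button0 0.86 [344. 255.] [ 0.5473 -0.1087  0.026 ]
button0 0.83 [343. 324.] [ 0.5495 -0.0539  0.026 ]
button0 0.7 [343. 384.] [ 0.5517 -0.0065  0.026 ]
deck_handle 0.76 [274. 326.] [ 0.4588 -0.0479  0.104 ]
deck_handle 0.15 [347. 258.] [ 0.5009 -0.0891  0.104 ]
```

View pics/w9.png

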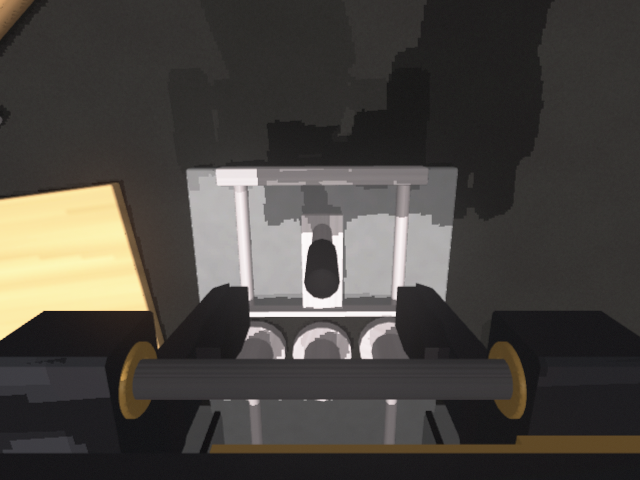

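Handle (322,270) is centred between the fingers.

```bash
python3 -m jog '[{"translation":[-0.06,0.02,0.3],"twist":0,"claw":70},{"translation":[0,0,0.5],"twist":0,"claw":70},{"translation":[0,0,0.5],"twist":0,"claw":70},{"translation":[0,0,0.28],"twist":0,"claw":70},{"translation":[0,0,0],"twist":0,"claw":70},{"translation":[0,0,0],"twist":0,"claw":5},{"translation":[0,0,0],"twist":0,"claw":5},{"translation":[0,0,0],"twist":0,"claw":5},{"translation":[0,0,0],"twist":0,"claw":5},{"translation":[0,0,0],"twist":0,"claw":5},{"translation":[0,0,0],"twist":0,"claw":5},{"translation":[0,0,0],"twist":0,"claw":5},{"translation":[0,0,0],"twist":0,"claw":5},{"translation":[0,0,0],"twist":0,"claw":5}]' 40; python3 - <<'E'
from h import *
st()
d=cam("side");save(d,"s9",(180,330,220,380),4)
E
```

```text
clock: 25.43
tool_pos: [0.459, -0.0496, 0.0855]
eef_rot: [0.028, 1.0, -0.001, 0.0]
contact_force: [0.6, -5.1, 2.0]
opening: 0.191
t25.43 [ 0.459  -0.0496  0.0855] X [-0.998  0.056 -0.   ] Y [ 0.056  0.998 -0.003] F [ 0.6 -5.1  2. ] op 0.191 q [ 0.07  0.77 -0.1   2.17  0.34  0.21  1.17]
```

View pics/s9.png

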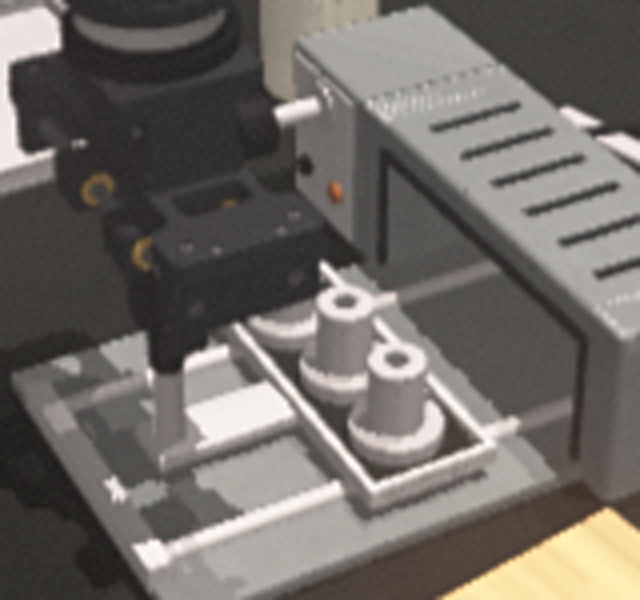

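Side crop: knob out with its stem showing (300,110), handle gripped, buttons in the deck. Now push.

```bash
python3 -m jog '[{"translation":[-0.1,0,0],"twist":0,"claw":5},{"translation":[-0.2,0,0],"twist":0,"claw":5},{"translation":[-0.25,0,0],"twist":0,"claw":5},{"translation":[-0.25,0,0],"twist":0,"claw":5},{"translation":[-0.25,0,0],"twist":0,"claw":5},{"translation":[-0.25,0,0],"twist":0,"claw":5},{"translation":[-0.25,0,0],"twist":0,"claw":5},{"translation":[-0.25,0,0],"twist":0,"claw":5},{"translation":[-0.25,0,0],"twist":0,"claw":5},{"translation":[-0.25,0,0],"twist":0,"claw":5},{"translation":[-0.25,0,0],"twist":0,"claw":5},{"translation":[-0.2,0,0],"twist":0,"claw":5},{"translation":[-0.12,0,0],"twist":0,"claw":5},{"translation":[0,0,0],"twist":0,"claw":5},{"translation":[0,0,0],"twist":0,"claw":5}]' 40; python3 -c "
from h import *
st()"
```

```text
clock: 26.73
tool_pos: [0.5689, -0.0554, 0.0854]
eef_rot: [0.028, 1.0, -0.002, -0.005]
contact_force: [-10.1, -3.5, 12.6]
opening: 0.191
t26.73 [ 0.5689 -0.0554  0.0854] X [-0.998  0.055  0.009] Y [ 0.055  0.998 -0.004] F [-10.1  -3.5  12.6] op 0.191 q [ 0.12  0.85 -0.19  1.84  0.3   0.5   1.24]
```

```bash
python3 -m jog '[{"translation":[-0.08,0,0],"twist":0,"claw":5},{"translation":[-0.08,0,0],"twist":0,"claw":5},{"translation":[-0.05,0,0],"twist":0,"claw":5},{"translation":[0,0,0],"twist":0,"claw":5},{"translation":[0,0,0],"twist":0,"claw":5},{"translation":[0,0,0],"twist":0,"claw":5}]' 40; python3 -c "
from h import *
st()"
```

```text
clock: 27.23
tool_pos: [0.5739, -0.0557, 0.0854]
eef_rot: [0.027, 1.0, -0.002, -0.008]
contact_force: [-15.4, -1.9, 18.7]
opening: 0.193
t27.23 [ 0.5739 -0.0557  0.0854] X [-0.998  0.055  0.016] Y [ 0.055  0.998 -0.004] F [-15.4  -1.9  18.7] op 0.193 q [ 0.13  0.85 -0.19  1.81  0.3   0.52  1.25]
```

```bash
python3 -m jog '[{"translation":[-0.08,0,0],"twist":0,"claw":5},{"translation":[-0.05,0,0],"twist":0,"claw":5},{"translation":[0,0,0],"twist":0,"claw":5},{"translation":[0,0,0],"twist":0,"claw":5}]' 40; python3 -c "
from h import *
st()"
```

```text
clock: 27.57
tool_pos: [0.574, -0.0557, 0.0853]
eef_rot: [0.027, 1.0, -0.002, -0.013]
contact_force: [-24.0, -0.8, 28.1]
opening: 0.192
t27.57 [ 0.574  -0.0557  0.0853] X [-0.998  0.055  0.026] Y [ 0.054  0.999 -0.005] F [-24.   -0.8  28.1] op 0.192 q [ 0.13  0.86 -0.2   1.8   0.3   0.54  1.25]
```

At the end stop (115 mm, force rising). Ease off a little, release and let it run home.

```bash
python3 -m jog '[{"translation":[0.15,0,0],"twist":0,"claw":5},{"translation":[0,0,0],"twist":0,"claw":70},{"translation":[0,0,0],"twist":0,"claw":70},{"translation":[0,0,0],"twist":0,"claw":70},{"translation":[0,0,0],"twist":0,"claw":70},{"translation":[0,0,0],"twist":0,"claw":70},{"translation":[0,0,0],"twist":0,"claw":70},{"translation":[0,0,0],"twist":0,"claw":70},{"translation":[0,0,0],"twist":0,"claw":70},{"translation":[0,0,0],"twist":0,"claw":70},{"translation":[0,0,0],"twist":0,"claw":70},{"translation":[0,0,0],"twist":0,"claw":70},{"translation":[0,0,0],"twist":0,"claw":70},{"translation":[0,0,0],"twist":0,"claw":70},{"translation":[0,0,0],"twist":0,"claw":70},{"translation":[0,0,0],"twist":0,"claw":70},{"translation":[0,0,0],"twist":0,"claw":70},{"translation":[0,0,0],"twist":0,"claw":70},{"translation":[0,0,0],"twist":0,"claw":70},{"translation":[0,0,0],"twist":0,"claw":70}]' 30; python3 - <<'E'
from h import *
st()
for n in("wrist","side"):
  d=cam(n);save(d,n+"10",None if n=="wrist" else (180,330,220,380),1 if n=="wrist" else 4)
  for l,z in(("knob_grip",.078),("button0",.026),("deck_handle",.104)):
    for x in r.spot_point(l,n)[:4]: print(l,round(x["confidence"],2),np.round(x["location"]),toz(d,*x["location"],z).round(4))
E
```

```text
clock: 29.23
tool_pos: [0.5811, -0.0538, 0.0851]
eef_rot: [0.027, 1.0, 0.0, 0.0]
contact_force: [0.3, 0.2, -0.7]
opening: 0.703
t29.23 [ 0.5811 -0.0538  0.0851] X [-0.999  0.054 -0.   ] Y [0.054 0.999 0.   ] F [ 0.3  0.2 -0.7] op 0.703 q [ 0.12  0.86 -0.19  1.81  0.3   0.51  1.25]
button0 0.86 [202. 409.] [ 0.5516 -0.0056  0.026 ]
button0 0.85 [206. 222.] [ 0.548  -0.1076  0.026 ]
button0 0.8 [204. 318.] [ 0.5499 -0.0551  0.026 ]
knob_grip 0.61 [207. 282.] [0.5987 0.1173 0.078 ]
button0 0.91 [272. 306.] [ 0.5571 -0.0505  0.026 ]
button0 0.72 [445. 442.] [ 0.5121 -0.472   0.026 ]
button0 0.71 [288. 318.] [ 0.5491 -0.1059  0.026 ]
button0 0.66 [256. 260.] [0.5037 0.047  0.026 ]
deck_handle 0.66 [256. 260.] [ 0.4572 -0.0495  0.104 ]
```

View pics/wrist10.png

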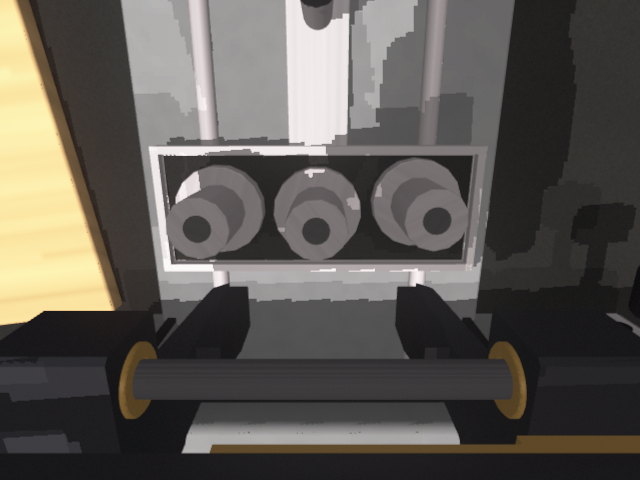

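Carriage home: three buttons on the deck at (218,208), (316,215), (418,202); handle back at its home position.

```bash
python3 -m jog '[{"translation":[0,0,-0.8],"twist":0,"claw":70},{"translation":[0,0,-0.82],"twist":0,"claw":70},{"translation":[0,0.8,0],"twist":0,"claw":70},{"translation":[0,0.8,0],"twist":0,"claw":70},{"translation":[0,0.8,0],"twist":0,"claw":70},{"translation":[0,0.8,0],"twist":0,"claw":70},{"translation":[0,0.75,0],"twist":0,"claw":70},{"translation":[0,0,0],"twist":0,"claw":70},{"translation":[0,0,0.5],"twist":0,"claw":70},{"translation":[0,0,0.7],"twist":0,"claw":70},{"translation":[0,0,0.6],"twist":0,"claw":70},{"translation":[0,0,0.4],"twist":0,"claw":70},{"translation":[0,0,0],"twist":0,"claw":70},{"translation":[0,0,0],"twist":0,"claw":10},{"translation":[0,0,0],"twist":0,"claw":10},{"translation":[0,0,0],"twist":0,"claw":10},{"translation":[0,0,0],"twist":0,"claw":10},{"translation":[0,0,0],"twist":0,"claw":10},{"translation":[0,0,0],"twist":0,"claw":10},{"translation":[0,0,0],"twist":0,"claw":10}]' 30; python3 -c "
from h import *
st()"
```

```text
clock: 31.3
tool_pos: [0.5903, 0.1038, 0.0631]
eef_rot: [0.027, 1.0, 0.0, 0.001]
contact_force: [-0.5, -1.8, 6.6]
opening: 0.4
t31.30 [0.5903 0.1038 0.0631] X [-0.999  0.054 -0.002] Y [0.054 0.999 0.   ] F [-0.5 -1.8  6.6] op 0.4 q [-0.16  0.9  -0.16  1.77  0.27  0.49  1.02]
```

```bash
python3 -m jog '[{"translation":[-0.1,0,0],"twist":0,"claw":10},{"translation":[-0.12,0,0],"twist":0,"claw":10},{"translation":[-0.12,0,0],"twist":0,"claw":10},{"translation":[-0.13,0,0],"twist":0,"claw":10},{"translation":[-0.03,0,0],"twist":0,"claw":10},{"translation":[0,0,0],"twist":0,"claw":10},{"translation":[0,0,0],"twist":0,"claw":10}]' 30; python3 -c "
from h import *
st()"
```

```text
clock: 31.88
tool_pos: [0.6084, 0.1028, 0.063]
eef_rot: [0.027, 1.0, -0.0, -0.001]
contact_force: [-4.3, -0.2, 9.8]
opening: 0.395
t31.88 [0.6084 0.1028 0.063 ] X [-0.999  0.054  0.002] Y [ 0.054  0.999 -0.001] F [-4.3 -0.2  9.8] op 0.395 q [-0.15  0.92 -0.17  1.71  0.26  0.54  1.04]
```

```bash
python3 -m jog '[{"translation":[0,0,0],"twist":0,"claw":70},{"translation":[0,0,0],"twist":0,"claw":70},{"translation":[0,0,0],"twist":0,"claw":70},{"translation":[0,0,0],"twist":0,"claw":70},{"translation":[0,0,-0.4],"twist":0,"claw":70},{"translation":[0,0,-0.9],"twist":0,"claw":70},{"translation":[0,0,-0.9],"twist":0,"claw":70},{"translation":[0.15,-0.75,0],"twist":0,"claw":60},{"translation":[0.15,-0.75,0],"twist":0,"claw":50},{"translation":[0.15,-0.75,0],"twist":0,"claw":39},{"translation":[0.16,-0.75,0],"twist":0,"claw":39},{"translation":[0.16,-0.75,0],"twist":0,"claw":39},{"translation":[0.16,-0.75,0],"twist":0,"claw":39},{"translation":[0.16,-0.75,0],"twist":0,"claw":39},{"translation":[0,0,0.5],"twist":0,"claw":39},{"translation":[0,0,0],"twist":0,"claw":39},{"translation":[0,0,0],"twist":0,"claw":39},{"translation":[0,0,0],"twist":0,"claw":39}]' 30 >/dev/null; python3 - <<'E'
from h import *
st();d=cam("wrist");save(d,"w11")
for x in r.spot_point("button0","wrist")[:4]: print(round(x["confidence"],2),np.round(x["location"]),toz(d,*x["location"],.026).round(4))
for x in r.spot_in("button0","wrist")[:4]: print(round(x["confidence"],2),np.round(x["rect"]))
for q in([.5516,-.1064,.036],[.5516,-.1064,.072],[.5539,-.0552,.036],[.5539,-.0552,.072]):print(np.round(px(d,q)))
d=cam("side")
for l,z in(("knob_grip",.078),("deck_handle",.104)):
    for x in r.spot_point(l,"side")[:2]: print(l,round(x["confidence"],2),np.round(x["location"]),toz(d,*x["location"],z).round(4))
cv2.imwrite("pics/c11.png",np.hstack([cv2.imread("pics/w11.png"),cv2.resize(d["img"][180:240,250:310,::-1],(480,480))])[:,:,:])
i=cv2.imread("pics/c11.png");cv2.imwrite("pics/c11.png",cv2.resize(i,(800,343)))
E
```

```text
t33.38 [ 0.5554 -0.1026  0.1302] X [-0.999  0.051 -0.001] Y [0.051 0.999 0.001] F [0.2 1.  0. ] op 0.387 q [ 0.24  0.77 -0.23  1.84  0.3   0.56  1.33]
0.97 [222. 466.] [ 0.5508 -0.0062  0.026 ]
0.96 [224. 392.] [ 0.5499 -0.0559  0.026 ]
0.84 [227. 316.] [ 0.5492 -0.1075  0.026 ]
0.93 [282. 196. 351. 271.]
0.67 [435. 190. 525. 263.]
0.66 [360. 194. 430. 273.]
[235. 317.]
[252. 316.]
[234. 396.]
[252. 407.]
knob_grip 0.77 [206. 288.] [0.6141 0.116  0.078 ]
knob_grip 0.67 [275. 307.] [ 0.5183 -0.1154  0.078 ]
```

View pics/c11.png

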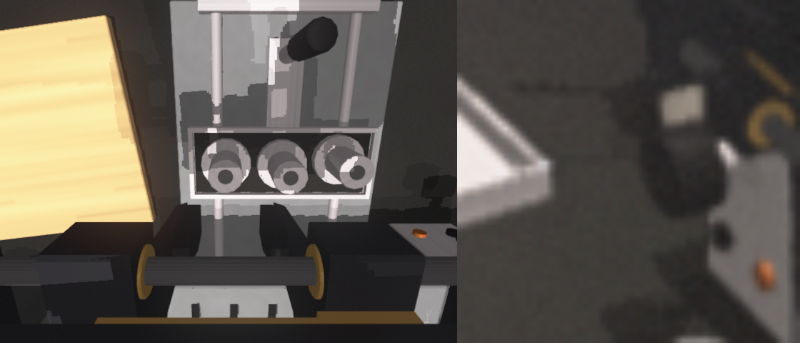

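Crop: C's shank top (316,248 full-res) agrees with the prediction within 2 mm; knob is in as at the start.

```bash
python3 -m jog '[{"translation":[0.13,-0.1,0.3],"twist":0,"claw":39},{"translation":[0,0,0.6],"twist":0,"claw":39},{"translation":[0,0,0.2],"twist":0,"claw":39},{"translation":[0,0,0],"twist":0,"claw":39},{"translation":[0,0,0],"twist":0,"claw":39},{"translation":[0,0,0],"twist":0,"claw":39}]' 30; python3 -c "
from h import *
st()"
```

```text
clock: 34.18
tool_pos: [0.5501, -0.1079, 0.0867]
eef_rot: [0.027, 1.0, 0.0, 0.001]
contact_force: [-0.1, -0.2, 0.5]
opening: 0.389
t34.18 [ 0.5501 -0.1079  0.0867] X [-0.999  0.053 -0.001] Y [0.053 0.999 0.   ] F [-0.1 -0.2  0.5] op 0.389 q [ 0.23  0.83 -0.2   1.88  0.33  0.46  1.31]
```

```bash
python3 -m jog '[{"translation":[0,0.03,0.2],"twist":0,"claw":39},{"translation":[0,0,0.3],"twist":0,"claw":39},{"translation":[0,0,0.3],"twist":0,"claw":39},{"translation":[0,0,0.2],"twist":0,"claw":39},{"translation":[0,0,0],"twist":0,"claw":39},{"translation":[0,0,0],"twist":0,"claw":10},{"translation":[0,0,0],"twist":0,"claw":10},{"translation":[0,0,0],"twist":0,"claw":10},{"translation":[0,0,0],"twist":0,"claw":10},{"translation":[0,0,0],"twist":0,"claw":10}]' 30; python3 -c "
from h import *
st()"
```

```text
clock: 35.02
tool_pos: [0.5495, -0.107, 0.0461]
eef_rot: [0.027, 1.0, 0.0, 0.0]
contact_force: [0.1, -0.5, -2.5]
opening: 0.309
t35.02 [ 0.5495 -0.107   0.0461] X [-0.999  0.054 -0.   ] Y [0.054 0.999 0.   ] F [ 0.1 -0.5 -2.5] op 0.309 q [ 0.2   0.9  -0.16  1.89  0.35  0.37  1.29]
```

```bash
python3 -m jog '[{"translation":[0,0,-0.3],"twist":0,"claw":10},{"translation":[0,0,-0.6],"twist":0,"claw":10},{"translation":[0,0,-0.7],"twist":0,"claw":10},{"translation":[0,0,-0.6],"twist":0,"claw":10},{"translation":[0.06,0.6,0],"twist":0,"claw":10},{"translation":[0.06,0.85,0],"twist":0,"claw":10},{"translation":[0.06,0.85,0],"twist":0,"claw":10},{"translation":[0.06,0.85,0],"twist":0,"claw":10},{"translation":[0.06,0.85,0],"twist":0,"claw":10},{"translation":[0.06,0.85,0],"twist":0,"claw":10},{"translation":[0.06,0.85,0],"twist":0,"claw":10},{"translation":[0.06,0.85,0],"twist":0,"claw":10},{"translation":[0.06,0.85,0],"twist":0,"claw":10},{"translation":[0.06,0.85,0],"twist":0,"claw":10},{"translation":[0.06,0.85,0],"twist":0,"claw":10},{"translation":[0.06,0.85,0],"twist":0,"claw":10},{"translation":[0.06,0.85,0],"twist":0,"claw":10},{"translation":[0.06,0.85,0],"twist":0,"claw":10},{"translation":[0,0.3,0],"twist":0,"claw":10},{"translation":[0,0,0],"twist":0,"claw":10}]' 30; python3 -m jog '[{"translation":[0,0,0],"twist":0,"claw":10},{"translation":[0,0,0],"twist":0,"claw":10}]' >/dev/null; python3 - <<'E'
from h import *
st()
for n in("wrist","top","side"):
  d=cam(n);save(d,n+"12")
  for l,z in(("tray_floor",.004),("button0",.026)):
    for x in r.spot_point(l,n)[:4]: print(n,l,round(x["confidence"],2),np.round(x["location"]),toz(d,*x["location"],z).round(4))
E
```

```text
clock: 36.68
tool_pos: [0.5395, 0.3782, 0.1349]
eef_rot: [0.024, 1.0, 0.003, -0.0]
contact_force: [0.7, 0.3, -2.6]
opening: 0.313
t36.85 [0.5419 0.3696 0.1341] X [-0.998  0.055 -0.   ] Y [ 0.055  0.998 -0.002] F [ 0.8 -0.8 -1.7] op 0.313 q [-0.6   0.86 -0.14  1.55  0.15  0.75  0.71]
wrist tray_floor 0.8 [185. 260.] [0.5091 0.325  0.004 ]
wrist button0 0.97 [286. 324.] [0.5808 0.3674 0.026 ]
top tray_floor 0.6 [269. 171.] [0.5068 0.3283 0.004 ]
top button0 0.72 [248. 325.] [ 0.5549 -0.0562  0.026 ]
top button0 0.7 [251. 302.] [5.478e-01 2.000e-04 2.600e-02]
top button0 0.7 [259. 486.] [ 0.5229 -0.4519  0.026 ]
side tray_floor 0.64 [206. 212.] [0.5117 0.3224 0.004 ]
side button0 0.92 [260. 290.] [0.5502 0.0015 0.026 ]
side button0 0.67 [443. 439.] [ 0.5111 -0.4689  0.026 ]
side button0 0.62 [157. 212.] [0.6066 0.5424 0.026 ]
```

View pics/wrist12.png

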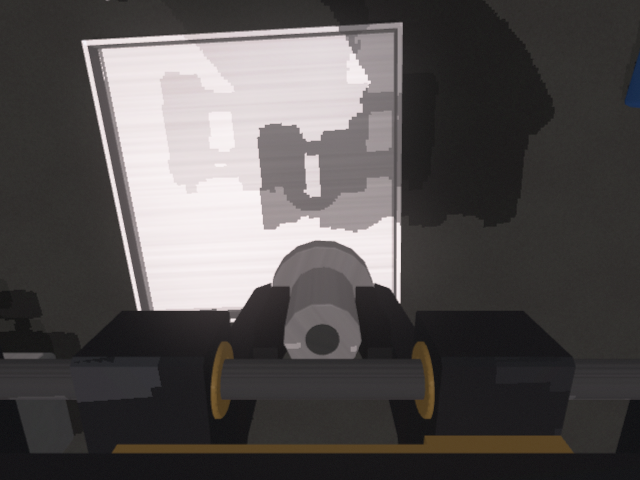

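Wrist view: tray floor spans about (105–390, 45–310), held button at (322,300) is well inside. Lower it.

```bash
python3 -m jog '[{"translation":[0,0,0.4],"twist":0,"claw":10},{"translation":[0,0,0.6],"twist":0,"claw":10},{"translation":[0,0,0.6],"twist":0,"claw":10},{"translation":[0,0,0.5],"twist":0,"claw":10},{"translation":[0,0,0.3],"twist":0,"claw":10},{"translation":[0,0,0.15],"twist":0,"claw":10},{"translation":[0,0,0.1],"twist":0,"claw":10},{"translation":[0,0,0],"twist":0,"claw":10},{"translation":[0,0,0],"twist":0,"claw":10},{"translation":[0,0,0],"twist":0,"claw":10}]' 30; python3 -c "
from h import *
st()"
```

```text
clock: 38.13
tool_pos: [0.5423, 0.3727, 0.0292]
eef_rot: [0.027, 1.0, 0.001, 0.001]
contact_force: [-0.3, 0.8, -2.4]
opening: 0.306
t38.13 [0.5423 0.3727 0.0292] X [-0.999  0.054 -0.002] Y [0.054 0.999 0.002] F [-0.3  0.8 -2.4] op 0.306 q [-0.61  1.   -0.11  1.58  0.18  0.56  0.69]
```

```bash
python3 -m jog '[{"translation":[0,0,0.06],"twist":0,"claw":10},{"translation":[0,0,0.05],"twist":0,"claw":10},{"translation":[0,0,0],"twist":0,"claw":10},{"translation":[0,0,0],"twist":0,"claw":50},{"translation":[0,0,0],"twist":0,"claw":50},{"translation":[0,0,0],"twist":0,"claw":50},{"translation":[0,0,0],"twist":0,"claw":50},{"translation":[0,0,-0.4],"twist":0,"claw":50},{"translation":[0,0,-0.8],"twist":0,"claw":50},{"translation":[0,0,-0.8],"twist":0,"claw":50},{"translation":[0,0,-0.75],"twist":0,"claw":50}]' 30; python3 -m jog '[{"translation":[-0.06,-0.7,0],"twist":0,"claw":39},{"translation":[-0.06,-0.85,0],"twist":0,"claw":39},{"translation":[-0.06,-0.85,0],"twist":0,"claw":39},{"translation":[-0.06,-0.85,0],"twist":0,"claw":39},{"translation":[-0.06,-0.85,0],"twist":0,"claw":39},{"translation":[-0.06,-0.85,0],"twist":0,"claw":39},{"translation":[-0.06,-0.85,0],"twist":0,"claw":39},{"translation":[-0.06,-0.85,0],"twist":0,"claw":39},{"translation":[-0.06,-0.85,0],"twist":0,"claw":39},{"translation":[-0.06,-0.85,0],"twist":0,"claw":39},{"translation":[-0.06,-0.85,0],"twist":0,"claw":39},{"translation":[-0.06,-0.85,0],"twist":0,"claw":39},{"translation":[-0.06,-0.65,0],"twist":0,"claw":39},{"translation":[0,0,0],"twist":0,"claw":39},{"translation":[0,0,0],"twist":0,"claw":39},{"translation":[0,0,0],"twist":0,"claw":39}]'; python3 - <<'E'
from h import *
st();d=cam("wrist");save(d,"w13")
for x in r.spot_point("button0","wrist")[:4]: print(round(x["confidence"],2),np.round(x["location"]),toz(d,*x["location"],.026).round(4))
for q in([.5525,-.0552,.072],[.5555,-.0045,.072]):print(np.round(px(d,q)))
# hole centres: dark blobs inside the shank tops
h=cv2.HoughCircles(cv2.cvtColor(d["img"],cv2.COLOR_RGB2GRAY)[150:300],cv2.HOUGH_GRADIENT,1,30,param1=100,param2=15,minRadius=8,maxRadius=28)
if h is not None:
  for c in h[0][:8]: print(np.round(c+[0,150,0]),toz(d,c[1]+150,c[0],.072).round(4))
d=cam("top")
for x in r.spot_point("button0","top")[:5]: print(round(x["confidence"],2),np.round(x["location"]),toz(d,*x["location"],.02).round(4))
E
```

```text
clock: 39.05
tool_pos: [0.5415, 0.3722, 0.135]
eef_rot: [0.027, 1.0, 0.0, 0.0]
contact_force: [0.5, 0.6, -0.3]
opening: 0.502
clock: 40.38
tool_pos: [0.5499, -0.0559, 0.1337]
eef_rot: [0.027, 1.0, 0.001, 0.0]
contact_force: [0.0, 0.5, 0.8]
opening: 0.391
t40.38 [ 0.5499 -0.0559  0.1337] X [-0.999  0.053 -0.001] Y [0.053 0.999 0.001] F [0.  0.5 0.8] op 0.391 q [ 0.15  0.75 -0.22  1.88  0.29  0.54  1.26]
0.97 [238. 325.] [ 0.5527 -0.055   0.026 ]
0.93 [233. 396.] [ 0.5517 -0.0055  0.026 ]
[260. 325.]
[261. 413.]
[416. 256.  25.] [ 0.5523 -0.0031  0.072 ]
[324. 244.  23.] [ 0.5429 -0.0549  0.072 ]
[400. 226.  27.] [ 0.534  -0.0118  0.072 ]
[438. 212.  16.] [0.5271 0.0092 0.072 ]
0.84 [258. 155.] [0.5339 0.3658 0.02  ]
0.64 [258. 483.] [ 0.5251 -0.4451  0.02  ]
0.54 [250. 303.] [ 0.549  -0.0018  0.02  ]
```

View pics/w13.png

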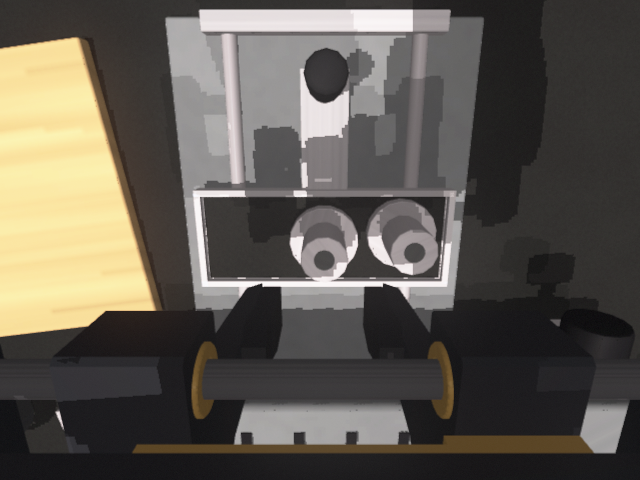

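Wrist view: B's shank top at (324,260) is centred between the fingers, A's at (414,253); the C slot is empty.

```bash
python3 -m jog '[{"translation":[-0.06,0.01,0.3],"twist":0,"claw":39},{"translation":[0,0,0.6],"twist":0,"claw":39},{"translation":[0,0,0.25],"twist":0,"claw":39},{"translation":[0,0,0],"twist":0,"claw":39},{"translation":[0,0,0],"twist":0,"claw":39},{"translation":[0,0,0],"twist":0,"claw":39}]' 30; python3 -c "
from h import *
st()"
```

```text
clock: 41.08
tool_pos: [0.5524, -0.0564, 0.0878]
eef_rot: [0.027, 1.0, 0.0, 0.0]
contact_force: [-1.0, -0.6, -1.0]
opening: 0.389
t41.08 [ 0.5524 -0.0564  0.0878] X [-0.999  0.053 -0.   ] Y [0.053 0.999 0.   ] F [-1.  -0.6 -1. ] op 0.389 q [ 0.13  0.83 -0.18  1.89  0.32  0.45  1.23]
```

```bash
python3 -m jog '[{"translation":[0,0.02,0.2],"twist":0,"claw":39},{"translation":[0,0,0.3],"twist":0,"claw":39},{"translation":[0,0,0.3],"twist":0,"claw":39},{"translation":[0,0,0.24],"twist":0,"claw":39},{"translation":[0,0,0],"twist":0,"claw":39},{"translation":[0,0,0],"twist":0,"claw":10},{"translation":[0,0,0],"twist":0,"claw":10},{"translation":[0,0,0],"twist":0,"claw":10},{"translation":[0,0,0],"twist":0,"claw":10},{"translation":[0,0,0],"twist":0,"claw":10}]' 30; python3 -c "
from h import *
st()"
```

```text
clock: 41.92
tool_pos: [0.5522, -0.056, 0.0461]
eef_rot: [0.027, 1.0, 0.0, 0.0]
contact_force: [-0.1, -0.4, -3.0]
opening: 0.309
t41.92 [ 0.5522 -0.056   0.0461] X [-0.999  0.054 -0.   ] Y [0.054 0.999 0.   ] F [-0.1 -0.4 -3. ] op 0.309 q [ 0.11  0.9  -0.15  1.91  0.34  0.36  1.21]
```

```bash
python3 -m jog '[{"translation":[0,0,-0.3],"twist":0,"claw":10},{"translation":[0,0,-0.6],"twist":0,"claw":10},{"translation":[0,0,-0.7],"twist":0,"claw":10},{"translation":[0,0,-0.6],"twist":0,"claw":10},{"translation":[0.08,0.6,0],"twist":0,"claw":10},{"translation":[0.08,0.85,0],"twist":0,"claw":10},{"translation":[0.08,0.85,0],"twist":0,"claw":10},{"translation":[0.08,0.85,0],"twist":0,"claw":10},{"translation":[0.08,0.85,0],"twist":0,"claw":10},{"translation":[0.08,0.85,0],"twist":0,"claw":10},{"translation":[0.08,0.85,0],"twist":0,"claw":10},{"translation":[0.08,0.85,0],"twist":0,"claw":10},{"translation":[0.08,0.85,0],"twist":0,"claw":10},{"translation":[0.08,0.85,0],"twist":0,"claw":10},{"translation":[0,0.25,0],"twist":0,"claw":10},{"translation":[0,0,0],"twist":0,"claw":10},{"translation":[0,0,0],"twist":0,"claw":10},{"translation":[0,0,0],"twist":0,"claw":10}]' 30; python3 -m jog '[{"translation":[0,0,0.4],"twist":0,"claw":10},{"translation":[0,0,0.6],"twist":0,"claw":10},{"translation":[0,0,0.6],"twist":0,"claw":10},{"translation":[0,0,0.5],"twist":0,"claw":10},{"translation":[0,0,0.3],"twist":0,"claw":10},{"translation":[0,0,0.15],"twist":0,"claw":10},{"translation":[0,0,0.1],"twist":0,"claw":10},{"translation":[0,0,0],"twist":0,"claw":10},{"translation":[0,0,0],"twist":0,"claw":10},{"translation":[0,0,0],"twist":0,"claw":10}]'
```

```text
clock: 43.42
tool_pos: [0.5386, 0.283, 0.1342]
eef_rot: [0.028, 1.0, -0.001, -0.0]
contact_force: [0.4, -0.5, -2.5]
opening: 0.31
clock: 44.25
tool_pos: [0.5392, 0.2857, 0.029]
eef_rot: [0.027, 1.0, 0.001, 0.001]
contact_force: [0.7, 0.1, -3.1]
opening: 0.31
```

```bash
python3 -m jog '[{"translation":[0,0,0.06],"twist":0,"claw":10},{"translation":[0,0,0.05],"twist":0,"claw":10},{"translation":[0,0,0],"twist":0,"claw":10},{"translation":[0,0,0],"twist":0,"claw":45},{"translation":[0,0,0],"twist":0,"claw":45},{"translation":[0,0,0],"twist":0,"claw":45},{"translation":[0,0,0],"twist":0,"claw":45},{"translation":[0,0,-0.4],"twist":0,"claw":45},{"translation":[0,0,-0.8],"twist":0,"claw":45},{"translation":[0,0,-0.8],"twist":0,"claw":50},{"translation":[0,0,-0.75],"twist":0,"claw":60}]' 30; python3 -m jog '[{"translation":[-0.07,-0.7,0],"twist":0,"claw":60},{"translation":[-0.07,-0.8,0],"twist":0,"claw":60},{"translation":[-0.07,-0.8,0],"twist":0,"claw":60},{"translation":[-0.08,-0.8,0],"twist":0,"claw":60},{"translation":[-0.08,-0.8,0],"twist":0,"claw":60},{"translation":[-0.08,-0.8,0],"twist":0,"claw":60},{"translation":[-0.08,-0.8,0],"twist":0,"claw":60},{"translation":[-0.08,-0.8,0],"twist":0,"claw":60},{"translation":[-0.08,-0.9,0],"twist":0,"claw":60},{"translation":[0,0,0],"twist":0,"claw":60},{"translation":[0,0,0],"twist":0,"claw":60},{"translation":[0,0,0],"twist":0,"claw":60}]'; python3 - <<'E'
from h import *
st();d=cam("wrist");save(d,"w14")
for x in r.spot_point("button0","wrist")[:4]: print(round(x["confidence"],2),np.round(x["location"]),toz(d,*x["location"],.026).round(4))
for n in("top","side"):
 d=cam(n)
 for x in r.spot_point("button0",n)[:5]: print(n,round(x["confidence"],2),np.round(x["location"]),toz(d,*x["location"],.02).round(4))
E
```

```text
clock: 45.17
tool_pos: [0.5383, 0.2853, 0.135]
eef_rot: [0.027, 1.0, 0.0, -0.0]
contact_force: [0.7, 0.2, 0.1]
opening: 0.553
clock: 46.17
tool_pos: [0.5507, -0.0032, 0.1337]
eef_rot: [0.027, 1.0, 0.0, 0.0]
contact_force: [0.7, 0.6, -0.0]
opening: 0.598
t46.17 [ 0.5507 -0.0032  0.1337] X [-0.999  0.054 -0.001] Y [0.054 0.999 0.001] F [ 0.7  0.6 -0. ] op 0.598 q [ 0.05  0.75 -0.21  1.89  0.28  0.54  1.17]
0.89 [235. 318.] [ 0.5512 -0.0064  0.026 ]
top 0.54 [256. 156.] [0.5381 0.3628 0.02  ]
top 0.51 [260. 483.] [ 0.5204 -0.4465  0.02  ]
top 0.49 [253. 189.] [0.5441 0.2813 0.02  ]
side 0.96 [444. 443.] [ 0.5177 -0.47    0.02  ]
side 0.83 [196. 211.] [0.5196 0.3432 0.02  ]
side 0.81 [263. 291.] [ 0.5493 -0.0018  0.02  ]
side 0.59 [211. 230.] [0.531  0.2536 0.02  ]
```

Both are in the tray (top view); A is where expected. Grasp A.

```bash
python3 -m jog '[{"translation":[-0.01,-0.03,0.4],"twist":0,"claw":60},{"translation":[0,0,0.6],"twist":0,"claw":60},{"translation":[0,0,0.6],"twist":0,"claw":60},{"translation":[0,0,0.4],"twist":0,"claw":60},{"translation":[0,0,0.2],"twist":0,"claw":60},{"translation":[0,0,0],"twist":0,"claw":60},{"translation":[0,0,0],"twist":0,"claw":10},{"translation":[0,0,0],"twist":0,"claw":10},{"translation":[0,0,0],"twist":0,"claw":10},{"translation":[0,0,0],"twist":0,"claw":10},{"translation":[0,0,0],"twist":0,"claw":10},{"translation":[0,0,0],"twist":0,"claw":10},{"translation":[0,0,0],"twist":0,"claw":10},{"translation":[0,0,0],"twist":0,"claw":10}]' 30; python3 -c "
from h import *
st()"
```

```text
clock: 47.63
tool_pos: [0.5517, -0.0045, 0.0465]
eef_rot: [0.027, 1.0, 0.0, 0.001]
contact_force: [0.7, 0.8, 6.2]
opening: 0.306
t47.63 [ 0.5517 -0.0045  0.0465] X [-0.999  0.053 -0.002] Y [0.053 0.999 0.001] F [0.7 0.8 6.2] op 0.306 q [ 0.01  0.89 -0.14  1.92  0.32  0.35  1.13]
```

```bash
python3 -m jog '[{"translation":[0,0,-0.3],"twist":0,"claw":10},{"translation":[0,0,-0.6],"twist":0,"claw":10},{"translation":[0,0,-0.7],"twist":0,"claw":10},{"translation":[0,0,-0.6],"twist":0,"claw":10},{"translation":[0.26,0.5,0],"twist":0,"claw":10},{"translation":[0.26,0.8,0],"twist":0,"claw":10},{"translation":[0.26,0.8,0],"twist":0,"claw":10},{"translation":[0.26,0.8,0],"twist":0,"claw":10},{"translation":[0.26,0.8,0],"twist":0,"claw":10},{"translation":[0.26,0.8,0],"twist":0,"claw":10},{"translation":[0.26,0.8,0],"twist":0,"claw":10},{"translation":[0.26,0.8,0],"twist":0,"claw":10},{"translation":[0.26,0.8,0],"twist":0,"claw":10},{"translation":[0.26,0.7,0],"twist":0,"claw":10},{"translation":[0.26,0.5,0],"twist":0,"claw":10},{"translation":[0,0,0],"twist":0,"claw":10},{"translation":[0,0,0],"twist":0,"claw":10},{"translation":[0,0,0],"twist":0,"claw":10}]' 30; python3 -m jog '[{"translation":[0,0,0.4],"twist":0,"claw":10},{"translation":[0,0,0.6],"twist":0,"claw":10},{"translation":[0,0,0.6],"twist":0,"claw":10},{"translation":[0,0,0.5],"twist":0,"claw":10},{"translation":[0,0,0.3],"twist":0,"claw":10},{"translation":[0,0,0.15],"twist":0,"claw":10},{"translation":[0,0,0.1],"twist":0,"claw":10},{"translation":[0,0,0],"twist":0,"claw":10},{"translation":[0,0,0],"twist":0,"claw":10},{"translation":[0,0,0],"twist":0,"claw":10}]'
```

```text
clock: 49.13
tool_pos: [0.4541, 0.3232, 0.1336]
eef_rot: [0.027, 1.0, -0.001, -0.0]
contact_force: [0.1, -0.6, -3.3]
opening: 0.308
clock: 49.97
tool_pos: [0.4547, 0.3251, 0.0285]
eef_rot: [0.027, 1.0, 0.001, 0.001]
contact_force: [0.4, -0.4, -2.6]
opening: 0.303
```

```bash
python3 -m jog '[{"translation":[0,0,0.06],"twist":0,"claw":10},{"translation":[0,0,0.04],"twist":0,"claw":10},{"translation":[0,0,0],"twist":0,"claw":10},{"translation":[0,0,0],"twist":0,"claw":50},{"translation":[0,0,0],"twist":0,"claw":50},{"translation":[0,0,0],"twist":0,"claw":50},{"translation":[0,0,0],"twist":0,"claw":50},{"translation":[0,0,-0.4],"twist":0,"claw":50},{"translation":[0,0,-0.8],"twist":0,"claw":50},{"translation":[0,0,-0.9],"twist":0,"claw":50},{"translation":[0,0,-0.9],"twist":0,"claw":50},{"translation":[0,0,-0.9],"twist":0,"claw":50},{"translation":[0,0,-0.9],"twist":0,"claw":50},{"translation":[0,-0.8,-0.4],"twist":0,"claw":50},{"translation":[0,-0.8,0],"twist":0,"claw":50},{"translation":[0,-0.8,0],"twist":0,"claw":50},{"translation":[0,0,0],"twist":0,"claw":50},{"translation":[0,0,0],"twist":0,"claw":50},{"translation":[0,0,0],"twist":0,"claw":50}]' 30; python3 - <<'E'
from h import *
st();d=cam("wrist");e=cam("side")
a=d["img"];b=e["img"][150:390,180:500]
im=np.hstack([cv2.resize(a,(400,300)),cv2.resize(b,(400,300))])
cv2.imwrite("pics/fin.png",im[:,:,::-1])
for n in("top","side"):
 d=cam(n)
 for l in("button0","bushing","knob_grip","deck_handle"):
  for x in r.spot_point(l,n)[:5]: print(n,l,round(x["confidence"],2),np.round(x["location"]),toz(d,*x["location"],{"knob_grip":.078,"deck_handle":.104}.get(l,.008)).round(4))
E
```

```text
clock: 51.55
tool_pos: [0.449, 0.2295, 0.2316]
eef_rot: [0.027, 1.0, 0.0, 0.0]
contact_force: [0.0, 0.8, 0.1]
opening: 0.497
t51.55 [0.449  0.2295 0.2316] X [-0.999  0.054 -0.   ] Y [0.054 0.999 0.001] F [0.  0.8 0.1] op 0.497 q [-0.46  0.54 -0.17  1.93  0.14  0.67  0.81]
top button0 0.75 [255. 157.] [0.541  0.3643 0.008 ]
top button0 0.73 [258. 188.] [0.5343 0.2856 0.008 ]
top button0 0.57 [257. 487.] [ 0.5281 -0.4587  0.008 ]
top bushing 0.51 [286. 480.] [ 0.4586 -0.4401  0.008 ]
top bushing 0.45 [184. 204.] [0.7176 0.2463 0.008 ]
top bushing 0.42 [277. 440.] [ 0.4795 -0.3407  0.008 ]
top knob_grip 0.65 [230. 256.] [0.5964 0.1064 0.078 ]
top knob_grip 0.29 [187. 203.] [0.6998 0.2338 0.078 ]
top deck_handle 0.7 [288. 319.] [ 0.4592 -0.0421  0.104 ]
side button0 0.9 [211. 188.] [0.45   0.3224 0.008 ]
side button0 0.83 [195. 214.] [0.5365 0.364  0.008 ]
side button0 0.75 [443. 443.] [ 0.5271 -0.4642  0.008 ]
side button0 0.58 [209. 230.] [0.5422 0.2778 0.008 ]
side bushing 0.91 [394. 365.] [ 0.4841 -0.338   0.008 ]
side bushing 0.75 [459. 399.] [ 0.4582 -0.449   0.008 ]
side knob_grip 0.78 [206. 291.] [0.6171 0.1101 0.078 ]
side knob_grip 0.49 [395. 368.] [ 0.4487 -0.3827  0.078 ]
side deck_handle 0.59 [258. 259.] [ 0.4534 -0.0547  0.104 ]
```

```bash
python3 - <<'E'
from h import *
d=cam("side");a=cv2.imread("pics/side0.png")[:,:,::-1].astype(int)
b=cv2.resize(cv2.imread("pics/side10.png")[:,:,::-1],None,fx=.25,fy=.25,interpolation=cv2.INTER_AREA).astype(int)
f=d["img"].astype(int)
R_=slice(190,225),slice(275,315)
print("vs initial(in)",abs(f[R_]-a[R_]).mean(),"vs pulled",abs(f[R_]-b[10:45,55:95]).mean(),"init vs pulled",abs(a[R_]-b[10:45,55:95]).mean())
R_=slice(240,320),slice(225,300)  # handle/bed
print("carriage vs initial",abs(f[R_]-a[R_]).mean(), "board bushing",abs(f[375:410,350:385]-a[375:410,350:385]).mean())
E
```

```text
vs initial(in) 2.4066666666666667 vs pulled 46.443333333333335 init vs pulled 48.121428571428574
carriage vs initial 2.5065555555555554 board bushing 1.9695238095238095
```

Knob in, carriage home and bushing all match the initial picture. Handing in.

```bash
python3 -c "
from plant import r
print(r.finish_job())"
```

```text
the job is handed in; nothing more can be done
None
```

The job is handed in, at about 52 s on the robot's clock. `finish_job` gives no verdict.

- **Demagnetising:** I stood all three steel die buttons on the deck and pulled the knob 18 mm out. I pushed the carriage by its handle 115 mm to the end stop, where the force rose to about 24 N. I released it there and it ran home by itself with the buttons still standing. Then I pushed the knob back in.
- **Tray:** The buttons were then set on their flanges in the tray at about (0.54, 0.37), (0.54, 0.285) and (0.455, 0.325).
- **Last checks:** The side camera found all three buttons in the tray. The knob, handle and bushing areas matched the first picture, so the knob is in, the carriage is home and the bushing has not moved.

**Not confirmed or in disagreement:**
- The last picture could not be viewed because the 16-view limit was reached, so the upright stance of the buttons in the tray rests on the detectors and the released heights, not on seeing them.
- The top camera's detector missed the third button, which was partly under the gripper.
- The top camera put the knob about 1 cm further out than the side camera did. The picture comparison clearly favoured "in".
- The bottle, block and cup were not specifically checked at the end. No move went near them.

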